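# Find the lock pins in the tins and pin the clevis bracket

## Task

One or two steel lock pins have been put away in the three identical tins. Open the tins one after the other from left to right, each lid fully, with never more than one tin open because of the grinding dust; push every lock pin you find through a hole of the clevis bracket, through both plates from the robot's side until its flat grip is up against the plate, one pin to a pair of plates. Leave anything else in the tins, look into all three, and have them all shut at the end, without disturbing the oil bottle and the drift punch.

Things in the scene. Friction and masses are not known exactly. Their poses are not given: they have to be found in the camera images.
- tin_1: the left one of three identical green hinged tins in a row (left is +y), fixed; 115 mm along its x, 174 mm along its y, 54 mm high. Origin: centre of the underside. Hinge on its +x side (right, seen from the robot), knob on its -x side. Inside 102 (x) by 166 mm (y), walls 2 mm thick and 52 mm high; the floor inside, on which things lie, is 18 mm above the worktop
- tin_1_lid (a joint): angle of the left tin's lid: 0 shut, 2.1 fully open (stop, leaning well back). It swings up about the hinge; little friction: let go below about 1.2 it falls shut, beyond about 1.95 it falls fully open, in between it stays
- tin_1_hinge (a point): point on the hinge axis of the left tin's lid, 55 mm from the tin's origin along its x and 50 mm up; its axes are those of the tin, the hinge axis is the tin's y
- tin_1_knob (a point): centre of the steel knob, a short round crossbar 18 mm in diameter and 26 mm long, parallel to the hinge, on a 10 mm stem that sticks out from the lid's front lip; with the lid shut it lies 20 mm outside the lip and 47 mm above the worktop. It moves with the lid on a radius of 130 mm about the hinge
- tin_2: the middle one of three identical green hinged tins in a row (left is +y), fixed; 115 mm along its x, 174 mm along its y, 54 mm high. Origin: centre of the underside. Hinge on its +x side (right, seen from the robot), knob on its -x side. Inside 102 (x) by 166 mm (y), walls 2 mm thick and 52 mm high; the floor inside, on which things lie, is 18 mm above the worktop
- tin_2_lid (a joint): angle of the middle tin's lid: 0 shut, 2.1 fully open (stop, leaning well back). It swings up about the hinge; little friction: let go below about 1.2 it falls shut, beyond about 1.95 it falls fully open, in between it stays
- tin_2_hinge (a point): point on the hinge axis of the middle tin's lid, 55 mm from the tin's origin along its x and 50 mm up; its axes are those of the tin, the hinge axis is the tin's y
- tin_2_knob (a point): centre of the steel knob, a short round crossbar 18 mm in diameter and 26 mm long, parallel to the hinge, on a 10 mm stem that sticks out from the lid's front lip; with the lid shut it lies 20 mm outside the lip and 47 mm above the worktop. It moves with the lid on a radius of 130 mm about the hinge
- tin_3: the right one of three identical green hinged tins in a row (left is +y), fixed; 115 mm along its x, 174 mm along its y, 54 mm high. Origin: centre of the underside. Hinge on its +x side (right, seen from the robot), knob on its -x side. Inside 102 (x) by 166 mm (y), walls 2 mm thick and 52 mm high; the floor inside, on which things lie, is 18 mm above the worktop
- tin_3_lid (a joint): angle of the right tin's lid: 0 shut, 2.1 fully open (stop, leaning well back). It swings up about the hinge; little friction: let go below about 1.2 it falls shut, beyond about 1.95 it falls fully open, in between it stays
- tin_3_hinge (a point): point on the hinge axis of the right tin's lid, 55 mm from the tin's origin along its x and 50 mm up; its axes are those of the tin, the hinge axis is the tin's y
- tin_3_knob (a point): centre of the steel knob, a short round crossbar 18 mm in diameter and 26 mm long, parallel to the hinge, on a 10 mm stem that sticks out from the lid's front lip; with the lid shut it lies 20 mm outside the lip and 47 mm above the worktop. It moves with the lid on a radius of 130 mm about the hinge
- pin_1: steel lock pin, 128 mm, 0.15 kg, may be absent; lies flat in a tin at the start, tip away from the robot: round shank 14 mm thick, 80 mm long with tapered tip along its +x, and a flat grip 48 long (x), 24 wide (y), 14 mm thick (z) at its -x end. Origin: underside, mid-length; grip centre at x = -40 mm, shoulder (grip to shank) at -16 mm, axis 7 mm above the underside
- pin_1_tip (a point): centre of the tip end of pin_1, on its axis, 64 mm along +x from the origin
- pin_2: steel lock pin, 128 mm, 0.15 kg, may be absent; lies flat in a tin at the start, tip away from the robot: round shank 14 mm thick, 80 mm long with tapered tip along its +x, and a flat grip 48 long (x), 24 wide (y), 14 mm thick (z) at its -x end. Origin: underside, mid-length; grip centre at x = -40 mm, shoulder (grip to shank) at -16 mm, axis 7 mm above the underside
- pin_2_tip (a point): centre of the tip end of pin_2, on its axis, 64 mm along +x from the origin
- spanner: flat steel open-ended spanner, 133 mm long (its y), 23 mm wide, 4 mm thick, lying in one of the tins; it does not belong to the job and stays in its tin. Origin: centre of its underside
- bracket: clevis bracket, fixed: base plate 120 (x) by 150 (y) by 12 mm with two pairs of upright plates (46 wide, 8 thick, top at z 92 mm) at y = +40 and -40 mm. A pair's plates stand one behind the other, 50 mm over their outer faces, with 19 mm holes in line along x, 70 mm above the worktop. Origin: centre of the underside; +x points away from the robot, the way pins go in
- eye_left (a point): centre of the mouth of the left (y = +40 mm) pair's hole, in the front face (robot side) of its first plate; x runs along the hole, away from the robot
- eye_right (a point): centre of the mouth of the right (y = -40 mm) pair's hole, in the front face (robot side) of its first plate; x runs along the hole, away from the robot
- oil_bottle: yellow oil bottle, 53 mm in diameter, 142 mm high, a bystander behind the tins; origin: centre of its underside
- drift_punch: plain steel drift punch, 205 mm long (its y), 25 mm thick, lying behind the tins, a bystander; origin: centre of its underside

How it is judged:
By the outcome, as a careful person would: the job done as asked, in the order asked, and still so for the second after the job is handed in, with the robot touching nothing.
Of pin_1, pin_2 only 1 to 2 are there at a start; the rules pass over those that are not, and their reading is None.
Once in a run the grip may slacken for a moment while it holds something.
It also fails if it takes over 210 s, if anything falls off the work surface, if the arm or the gripper's body presses on something with over 40 N, if the wrist force passes 120 N, or if a joint passes its speed limit or range.

## Robot

A 6-joint arm with a two-finger parallel gripper is mounted at the origin on a cart in front of the work surface, level with it; the furniture and walls round the work are solid. World frame = base frame: x ahead of the robot, y to its left, z up, the work surface at z = 0. Lengths are in m, angles in rad, forces in N, time in s.
With the tool pointing down it reaches from about 0.25 to 0.8 m from the base axis. Payload 8.5 kg.
Tool frame: the origin (TCP) lies midway between the tips of the shut fingers; the grasp point (between the pads) lies 19 mm behind it; y points along the fingers, x is the direction in which the jaws open and shut, and the axes are right-handed (so a half turn about y gives the same grasp; the last joint's range is limited). The gripper opens to 85 mm and grips with 20 to 120 N. Pads are 22 mm wide; open, the fingers measure 114 mm over their backs; the gripper's body (76 mm by 85 mm) begins 54 mm behind the grasp point. The pads swing forward as they close: fully open they stand 13 mm farther back than shut.
Start: joints at [-1.23, 0.238, -0.013, 1.319, 0, 1.571], TCP at [0.175, -0.495, 0.231] pointing down, gripper open.
Joint ranges: [-2.66, 2.66], [-1.03, 1.9], [-1.14, 1.46], [-1.82, 2.27], [-1.45, 1.34], [-3.14, 3.14]. Speed limits (rad/s): [2.22, 2.22, 2.79, 3.14, 3.14, 3.14].

## Interface

Orientations are given as a unit quaternion [x, y, z, w].
In Python, from cell import observe, viewer, ctrl gives the robot as it stands.
- The arm moves only by the shell command python3 -m inch 'ROWS' [OPENING] [FORCE]. ROWS is JSON, one flat list of numbers, 6 for each row, row after row: the shift along the tool's x, y, z in mm, then the turn, a rotation vector about the tool's x, y, z in rad. In form: [x, y, z, rx, ry, rz, x, y, z, rx, ry, rz, ...]. A call has 1 to 5 rows; each row shifts and turns the commanded pose from where the row before left it, along the tool's axes as they then stand; what a row does not reach is not made up. A row lasts 1/12 s, in which the tool goes at most 41.7 mm and 7.16 degrees, less where a joint would pass 70% of its speed; a pose out of reach is approached as far as the arm can. A call with a gripper value outside its range is refused whole. OPENING is the opening in per cent of the stroke, from 0 (shut) to 100 (fully open), set as the call begins (- or left out, the last holds). The fingers move at their own pace and stop on an object; FORCE is the grip in N (left out, the last holds). Time passes only in rows, so rows that do not move let the fingers close. It gives the time, the measured TCP pose, the force and the opening at its end, in the units of the state.
- observe(): the state, without advancing time (a new reading comes with each control period).
- viewer.read_camera(name): name is "side" or "top"; returns a dict with "image" (384x512x3 uint8, red, green, blue), "mtx" (3x3 intrinsics, pixels), "distortion" ([k1, k2, p1, p2, k3] as OpenCV has them; the pictures are not rectified), "T" (4x4, takes a point from camera to world coordinates). Camera axes: x right, y down, z forward; pixel columns grow to the right and rows downward; lengths in m; the calibration is good to about 2 mm. A picture is of the moment at which its call begins. There is no depth.
- ctrl.job_done(): hands the job in, once; it reports no verdict.
The state is a dict: "clock": time; "qpos": joint angles; "qd": joint speeds; "tau": joint torques, N m; "eef_pos": TCP position; "tcp_rot": TCP orientation; "contact_force": force on the tool from outside, world axes, zero at the start; "torque": the same for the moment, N m; "grip_width": finger opening in m.
Only numpy, scipy, OpenCV 4.12 (cv2) and the standard library are available. Lean on these libraries where they do the work, as an engineer would, in place of code of your own. Each camera call takes 0.05 s, during which the arm holds its last target.

## Working session

There is one attempt and no reset: what is moved stays moved. The work goes in short steps, Python scripts to look and compute and a shell command to move; the robot and the scene stay as the last step left them, time stands still between calls to the robot, and variables do not carry over. Pictures are saved under pics/ and viewed, and the job is handed in when it is done.

```bash
mkdir -p pics; ls; python3 - <<'E'
from cell import observe, viewer, ctrl
import cv2
s=observe(); print(s)
for n in ("top","side"):
    c=viewer.read_camera(n); cv2.imwrite(f"pics/{n}0.png",cv2.cvtColor(c["image"],cv2.COLOR_RGB2BGR)); print(n,c["mtx"],c["distortion"],c["T"])
E
```

```text
pics
{'clock': 0.0, 'qpos': array([-1.23001274e+00,  2.38806450e-01, -1.42770081e-02,  1.31920333e+00,
        4.17049804e-05,  1.57077071e+00]), 'qd': array([ 3.02143276e-04, -1.22417659e-05,  1.20471194e-04, -2.35660323e-04,
       -2.74035466e-05, -1.84176733e-04]), 'tau': array([ 4.18205100e-04, -5.38778543e+01,  3.46442449e+01,  1.83391309e-02,
        1.21186481e-04,  9.96139875e-06]), 'eef_pos': array([ 0.17533739, -0.49440084,  0.23065531]), 'tcp_rot': array([-0.57723242,  0.40838935, -0.40754557,  0.57786459]), 'contact_force': array([ 0.42482605, -0.25255564, -0.39175441]), 'torque': array([ 0.0404693 , -0.00149152, -0.0123392 ]), 'grip_width': 0.08576383946612665}
top [[466.00051691   0.         244.40060138]
 [  0.         466.00051691 204.72930517]
 [  0.           0.           1.        ]] [0.01464022 0.         0.         0.         0.        ] [[ 1.57159684e-02 -9.90493680e-01  1.36657519e-01  4.17975467e-01]
 [-9.99801387e-01 -1.38921091e-02  1.42897419e-02 -9.09468630e-04]
 [-1.22554379e-02 -1.36854954e-01 -9.90515283e-01  1.30499506e+00]
 [ 0.00000000e+00  0.00000000e+00  0.00000000e+00  1.00000000e+00]]
side [[414.19226529   0.         256.08555157]
 [  0.         414.19226529 192.06090383]
 [  0.           0.           1.        ]] [-0.09891652  0.          0.          0.          0.        ] [[-0.89202798 -0.22463637  0.39220478  0.01304228]
 [-0.45122847  0.49263068 -0.7441155   1.08853924]
 [-0.02605671 -0.84074581 -0.54080268  0.83842463]
 [ 0.          0.          0.          1.        ]]
```

View pics/top0.png

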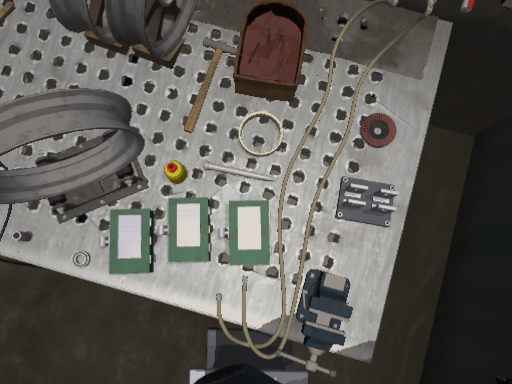

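View pics/side0.png

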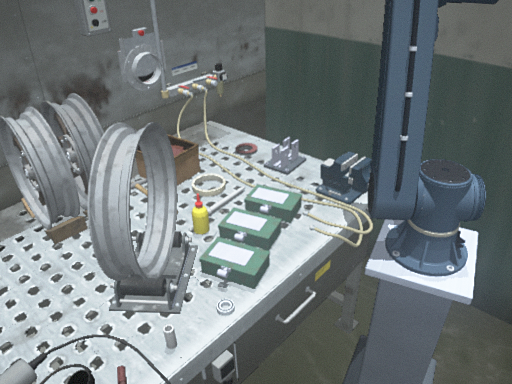

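```bash
cat > h.py <<'E'
from cell import observe, viewer, ctrl
import cv2, numpy as np
from scipy.spatial.transform import Rotation as R
def cam(n):
    c=viewer.read_camera(n); c["D"]=np.array(c["distortion"],float); c["mtx"]=np.array(c["mtx"]); c["T"]=np.array(c["T"]); return c
def ray(c,uv):
    p=cv2.undistortPoints(np.array(uv,float).reshape(-1,1,2),c["mtx"],c["D"]).reshape(-1,2)
    d=np.c_[p,np.ones(len(p))]@c["T"][:3,:3].T
    return c["T"][:3,3],d
def onz(c,uv,z):
    o,d=ray(c,uv); return o+d*((z-o[2])/d[:,2])[:,None]
def proj(c,P):
    T=np.linalg.inv(c["T"]); r,_=cv2.Rodrigues(T[:3,:3])
    return cv2.projectPoints(np.array(P,float).reshape(-1,1,3),r,T[:3,3],c["mtx"],c["D"])[0].reshape(-1,2)
def two(c1,uv1,c2,uv2):
    o1,d1=ray(c1,[uv1]);o2,d2=ray(c2,[uv2]);d1=d1[0]/np.linalg.norm(d1[0]);d2=d2[0]/np.linalg.norm(d2[0])
    s=np.linalg.lstsq(np.c_[d1,-d2],o2-o1,rcond=None)[0]
    a=o1+s[0]*d1;b=o2+s[1]*d2
    return (a+b)/2,np.linalg.norm(a-b)
def crop(c,u0,u1,v0,v1,k,name):
    im=cv2.cvtColor(c["image"],cv2.COLOR_RGB2BGR)[v0:v1,u0:u1]
    cv2.imwrite("pics/"+name,cv2.resize(im,None,fx=k,fy=k,interpolation=cv2.INTER_CUBIC))
def frame(s=None):
    s=s or observe(); return R.from_quat(s["tcp_rot"]).as_matrix(),s["eef_pos"]
def todo(P,yaw):
    """tool x at world angle yaw, tool y down. prints tool-frame shift (mm) and rotvec"""
    M,p=frame(); x=np.array([np.cos(yaw),np.sin(yaw),0]);y=np.array([0,0,-1.]);G=np.c_[x,y,np.cross(x,y)]
    print("shift mm",np.round(M.T@(np.array(P)-p)*1000,1),"rv",np.round(R.from_matrix(M.T@G).as_rotvec(),4))
    print("after-turn axes shift",np.round(G.T@(np.array(P)-p)*1000,1))
E
python3 - <<'E'
from h import *
M,p=frame();print(np.round(M,3),p)
c=cam("top")
im=c["image"]; hsv=cv2.cvtColor(im,cv2.COLOR_RGB2HSV)
m=cv2.inRange(hsv,(60,60,30),(95,255,200))
cs,_=cv2.findContours(m,cv2.RETR_EXTERNAL,cv2.CHAIN_APPROX_NONE)
for k in sorted(cs,key=cv2.contourArea)[-6:]:
    if cv2.contourArea(k)<800: continue
    r=cv2.minAreaRect(k); b=cv2.boxPoints(r); w=onz(c,b,.054); 
    ctr=w.mean(0); e=[np.round(np.linalg.norm(w[i]-w[i-1])*1000,1) for i in range(2)]
    d=[np.degrees(np.arctan2(*(w[i]-w[i-1])[1::-1])) for i in range(2)]
    print(r[0],np.round(ctr,4),e,np.round(d,1))
crop(c,90,290,180,290,4,"t1.png"); crop(c,290,420,160,260,6,"t2.png")
s=cam("side"); crop(s,180,360,120,300,4,"s1.png")
crop(s,250,400,120,220,5,"s2.png")
E
```

```text
[[ 0.334 -0.     0.943]
 [-0.943  0.001  0.334]
 [-0.001 -1.     0.   ]] [ 0.17535152 -0.49446322  0.23075637]
```

View pics/t1.png

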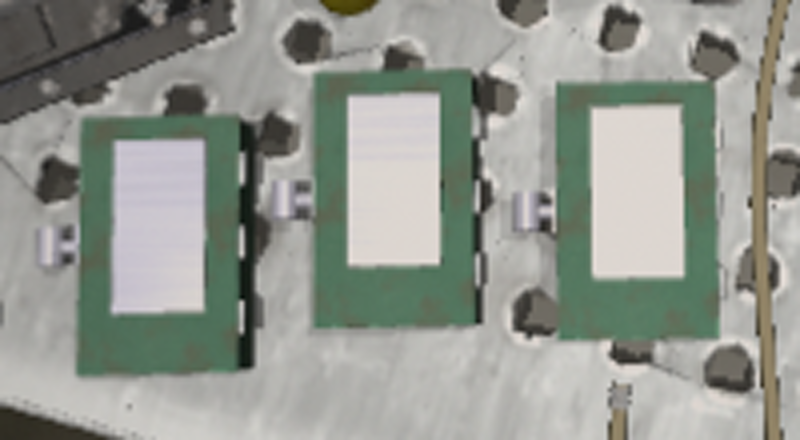

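View pics/t2.png

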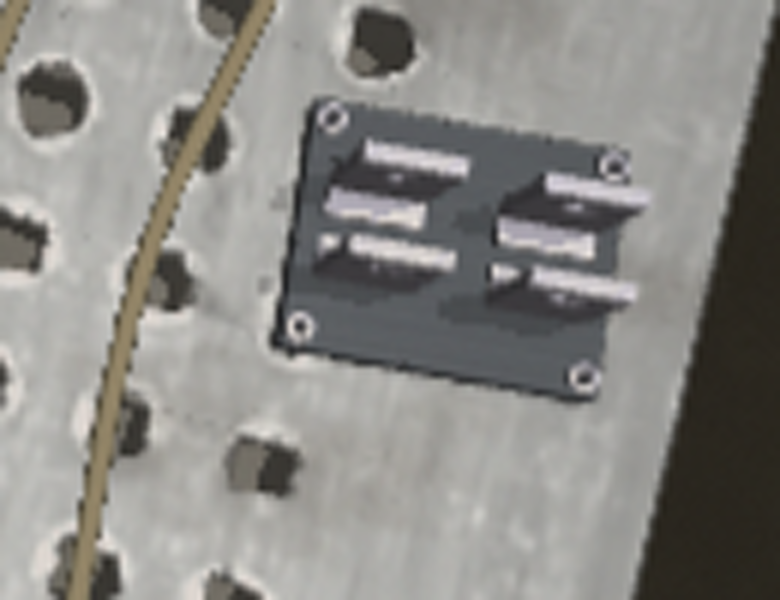

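View pics/s1.png

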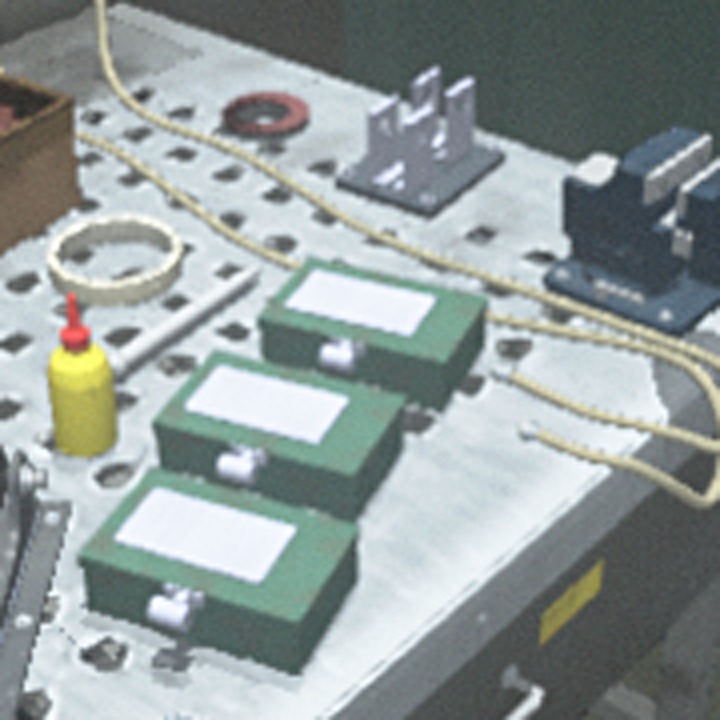

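View pics/s2.png

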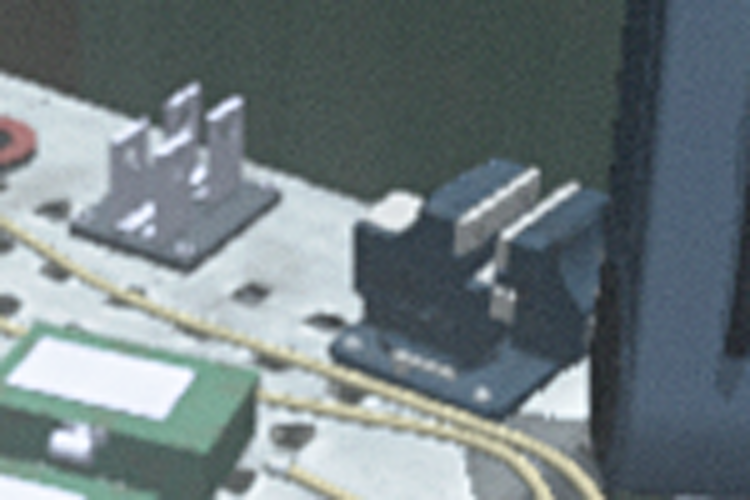

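```bash
python3 - <<'E'
from h import *
c=cam("top"); im=c["image"]; hsv=cv2.cvtColor(im,cv2.COLOR_RGB2HSV)
print(hsv[268,130],hsv[255,185],im[268,130])
m=cv2.inRange(hsv,(55,50,30),(95,255,220)); 
# fill
cs,_=cv2.findContours(m,cv2.RETR_EXTERNAL,cv2.CHAIN_APPROX_NONE)
ks=[k for k in sorted(cs,key=cv2.contourArea)[-8:]]; print([cv2.contourArea(k) for k in ks])
for k in ks:
    if cv2.contourArea(k)<800: continue
    r=cv2.minAreaRect(k); b=cv2.boxPoints(r); w=onz(c,b,.054)
    e=[np.round(np.linalg.norm(w[i]-w[i-1])*1000,1) for i in range(2)]
    d=[np.degrees(np.arctan2(*(w[i]-w[i-1])[1::-1])) for i in range(2)]
    print(np.round(r[0],1),np.round(w.mean(0),4),e,np.round(d,1))
for n,u in (("k1",(90+52/4,180+246/4)),("k2",(90+290/4,180+200/4)),("k3",(90+530/4,180+212/4))): print(n,onz(c,[u],.047))
E
```

```text
[ 70  71 112] [ 70  70 120] [ 81 112  91]
[1.0, 146.5, 156.0, 163.5, 197.0, 639.0, 861.0, 889.0]
[188.5 229.5] [0.5219 0.1667 0.054 ] [np.float64(170.2), np.float64(106.2)] [  2.2 -89.2]
[130.5 241. ] [0.4887 0.3216 0.054 ] [np.float64(171.9), np.float64(116.8)] [  3.2 -89.2]
k1 [[0.48588338 0.39774894 0.047     ]]
k2 [[0.51930678 0.23807027 0.047     ]]
k3 [[0.51354262 0.07524586 0.047     ]]
```

```bash
python3 - <<'E'
from h import *
c=cam("top"); im=c["image"]; hsv=cv2.cvtColor(im,cv2.COLOR_RGB2HSV)
m=cv2.inRange(hsv,(55,50,70),(95,255,220)); m=cv2.morphologyEx(m,cv2.MORPH_CLOSE,np.ones((3,3),np.uint8)); m=cv2.morphologyEx(m,cv2.MORPH_OPEN,np.ones((3,3),np.uint8))
cs,_=cv2.findContours(m,cv2.RETR_EXTERNAL,cv2.CHAIN_APPROX_NONE)
for k in cs:
    if cv2.contourArea(k)<800: continue
    b=cv2.boxPoints(cv2.minAreaRect(k)); w=onz(c,b,.054)
    e=[np.round(np.linalg.norm(w[i]-w[i-1])*1000,1) for i in range(2)]
    d=[np.degrees(np.arctan2(*(w[i]-w[i-1])[1::-1])) for i in range(2)]
    print(np.round(b.mean(0),1),np.round(w.mean(0),4),e,np.round(d,1))
# label: white rects
m=cv2.inRange(hsv,(0,0,190),(180,45,255))
cs,_=cv2.findContours(m,cv2.RETR_EXTERNAL,cv2.CHAIN_APPROX_NONE)
for k in cs:
    if not 500<cv2.contourArea(k)<1500: continue
    b=cv2.boxPoints(cv2.minAreaRect(k)); w=onz(c,b,.054)
    d=[np.degrees(np.arctan2(*(w[i]-w[i-1])[1::-1])) for i in range(2)]
    print("label",np.round(b.mean(0),1),np.round(w.mean(0),4),np.round(d,1))
# bracket: base corners, plate tops, via crop t2 coordinates
T2=lambda u,v:(290+u/6,160+v/6)
q=np.array([T2(*p) for p in [(312,100),(632,148),(598,402),(275,347)]])
w=onz(c,q,.012); print("base",np.round(w,4),w.mean(0)); 
for i in range(4): print(np.linalg.norm(w[i]-w[i-1]),np.degrees(np.arctan2(*(w[i]-w[i-1])[1::-1])))
for n,a,b in (("Lfront",(350,246),(457,261)),("Lback",(367,150),(470,168)),("Rfront",(533,278),(637,295)),("Rback",(546,183),(650,202))):
    w=onz(c,[T2(*a),T2(*b)],.092); print(n,np.round(w.mean(0),4),np.linalg.norm(w[1]-w[0]),np.degrees(np.arctan2(*(w[1]-w[0])[1::-1])))
E
```

```text
[188.5 229.5] [0.5219 0.1667 0.054 ] [np.float64(170.2), np.float64(106.2)] [  2.2 -89.2]
label [147.7 287.9] [0.3651 0.2711 0.054 ] [ 75.4 -12.5]
label [129.  236.5] [0.5003 0.3263 0.054 ] [  3.1 -89.2]
label [249.  227.5] [0.5292 0.0038 0.054 ] [90.9  1. ]
label [188.  224.5] [0.5349 0.1685 0.054 ] [  2.  -89.2]
base [[ 0.68   -0.2558  0.012 ]
 [ 0.659  -0.4043  0.012 ]
 [ 0.5398 -0.3854  0.012 ]
 [ 0.5631 -0.2372  0.012 ]] [ 0.61048083 -0.32066342  0.012     ]
0.11830058699292474 -9.034782730437385
0.15000210798344027 -98.01746113099468
0.12076667382780153 170.96971342640856
0.14998807010820733 81.04053008184898
Lfront [ 0.596  -0.2789  0.092 ] 0.04676696645914019 -97.33570732256045
Lback [ 0.638  -0.2862  0.092 ] 0.04542475030125933 -99.40120147642234
Rfront [ 0.5826 -0.3573  0.092 ] 0.04530250954599551 -98.6721875037254
Rback [ 0.6242 -0.364   0.092 ] 0.045627756954589364 -99.86348501138349
```

```bash
python3 - <<'E'
from h import *
c=cam("top"); s=cam("side")
T=lambda u,v:(90+u/4-.375,180+v/4-.375); S=lambda u,v:(180+u/4-.375,120+v/4-.375)
for a,b in (((46,247),(167,608)),((284,200),(235,464)),((522,212),(337,353))):
    print(two(c,T(*a),s,S(*b)), onz(c,[T(*a)],.047))
for t in ([(82,117),(240,118),(240,374),(77,374)],[(316,72),(474,70),(477,326),(315,326)],[(556,84),(715,82),(719,338),(558,338)]):
    w=onz(c,[T(*p) for p in t],.054); print(np.round(w.mean(0),4),[np.round(np.linalg.norm(w[i]-w[i-1]),4) for i in range(4)],[np.round(np.degrees(np.arctan2(*(w[i]-w[i-1])[1::-1])),1) for i in range(4)])
E
```

```text
(array([0.4873555 , 0.40210513, 0.05166163]), np.float64(0.003235101159304867)) [[0.48614786 0.4028406  0.047     ]]
(array([0.52171909, 0.24344703, 0.04987299]), np.float64(0.0037209625112440367)) [[0.52025116 0.24319864 0.047     ]]
(array([0.51511097, 0.08180269, 0.05196804]), np.float64(0.002223058684113666)) [[0.51446322 0.08169476 0.047     ]]
[0.4885 0.3242 0.054 ] [np.float64(0.1725), np.float64(0.1073), np.float64(0.1717), np.float64(0.1086)] [np.float64(2.1), np.float64(-89.6), np.float64(-177.5), np.float64(90.8)]
[0.5226 0.1667 0.054 ] [np.float64(0.1715), np.float64(0.1075), np.float64(0.1728), np.float64(0.1082)] [np.float64(2.0), np.float64(-88.5), np.float64(-177.8), np.float64(90.9)]
[0.5169 0.004  0.054 ] [np.float64(0.171), np.float64(0.1079), np.float64(0.1722), np.float64(0.1072)] [np.float64(1.6), np.float64(-88.5), np.float64(-178.6), np.float64(90.9)]
```

```bash
python3 -m inch '[0,0,0,0,-0.12,0, 0,0,0,0,-0.12,0, 0,0,0,0,-0.12,0, 0,0,0,0,-0.12,0, 0,0,0,0,-0.12,0]' 70 20; python3 -m inch '[0,0,0,0,-0.12,0, 0,0,0,0,-0.12,0, 0,0,0,0,-0.12,0, 0,0,0,0,-0.12,0, 0,0,0,0,-0.12,0]'; python3 - <<'E'
from h import *
print(observe()["qpos"].round(3)); todo([.487,.400,.23],.03)
E
```

```text
clock: 0.82
eef_pos: [0.1755, -0.4948, 0.2313]
tcp_rot: [-0.673, 0.217, -0.217, 0.673]
contact_force: [-0.4, -0.1, 0.2]
grip_width: 0.0596
clock: 1.23
eef_pos: [0.1755, -0.4947, 0.2313]
tcp_rot: [-0.707, 0.009, -0.008, 0.707]
contact_force: [0.5, 1.1, 0.1]
grip_width: 0.0598
[-1.23   0.238 -0.014  1.319 -0.     0.365]
shift mm [289.9   1.3 902. ] rv [-0.0001 -0.0541 -0.    ]
after-turn axes shift [338.2   1.3 885. ]
```

```bash
python3 -m inch '[0,0,0,0,-0.054,0, 14,0,36,0,0,0, 14,0,36,0,0,0, 14,0,36,0,0,0, 14,0,36,0,0,0]'>/dev/null
python3 -m inch '[14,0,36,0,0,0, 14,0,36,0,0,0, 14,0,36,0,0,0, 14,0,36,0,0,0, 14,0,36,0,0,0]'>/dev/null
python3 -m inch '[14,0,36,0,0,0, 14,0,36,0,0,0, 14,0,36,0,0,0, 14,0,36,0,0,0, 14,0,36,0,0,0]'>/dev/null
python3 -m inch '[14,0,36,0,0,0, 14,0,36,0,0,0, 14,0,36,0,0,0, 14,0,36,0,0,0, 14,0,36,0,0,0]'>/dev/null
python3 -m inch '[14,0,36,0,0,0, 14,0,36,0,0,0, 14,0,36,0,0,0, 14,0,36,0,0,0, 0,0,0,0,0,0]'; python3 - <<'E'
from h import *
print(observe()["qpos"].round(3)); todo([.487,.400,.035],.03)
E
```

```text
clock: 3.32
eef_pos: [0.4792, 0.3464, 0.2296]
tcp_rot: [-0.707, -0.01, 0.01, 0.708]
contact_force: [-1.8, -1.9, -0.3]
grip_width: 0.0598
[6.250e-01 3.530e-01 1.460e-01 1.363e+00 1.000e-03 2.169e+00]
shift mm [  9.3 194.7  53.1] rv [-0.0015 -0.0029  0.0001]
after-turn axes shift [  9.5 194.6  53.4]
```

Move above, look before descending.

```bash
python3 -m inch '[4,30,26,0,0,0, 5,30,27,0,0,0, 0,35,0,0,0,0, 0,20,0,0,0,0, 0,0,0,0,0,0]'; python3 - <<'E'
from h import *
c=cam("top"); s=cam("side"); crop(c,50,200,170,290,5,"t3.png"); crop(s,160,360,120,310,4,"s3.png")
M,p=frame(); print(proj(c,[p]),proj(s,[p]));todo([.487,.400,.035],.03)
E
```

```text
clock: 3.73
eef_pos: [0.4828, 0.3925, 0.1112]
tcp_rot: [0.709, 0.006, -0.011, -0.705]
contact_force: [-0.3, -0.2, 0.0]
grip_width: 0.0597
[[ 96.05515688 240.28608484]] [[222.57754357 252.0766228 ]]
shift mm [ 2.3 81.4  6.3] rv [ 0.0007 -0.006  -0.0011]
after-turn axes shift [ 2.2 81.4  6.2]
```

View pics/s3.png

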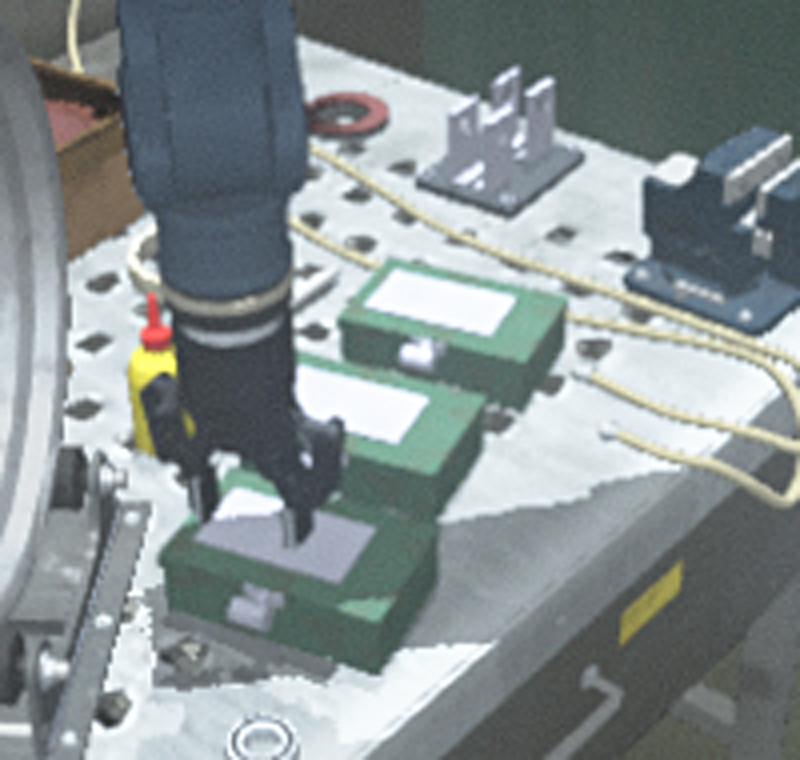

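View pics/t3.png

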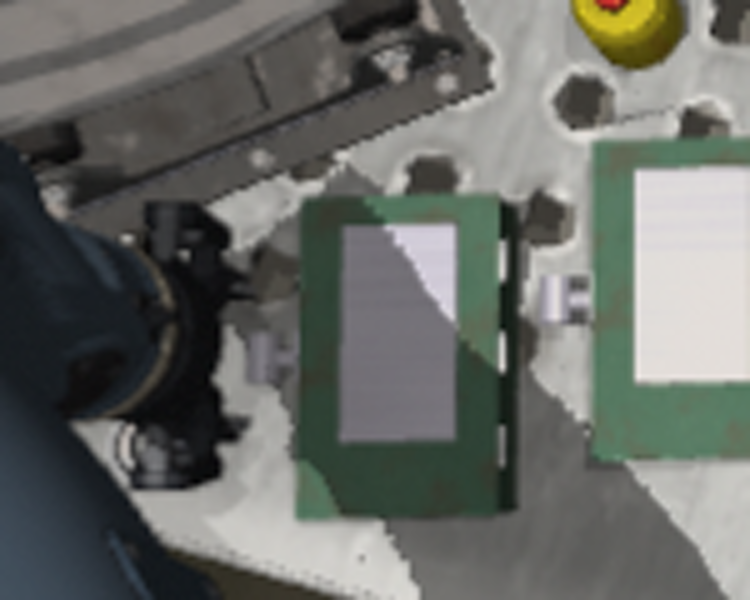

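```bash
python3 -m inch '[2,20,6,0,0,0, 0,20,0,0,0,0, 0,20,0,0,0,0, 0,20,0,0,0,0, 0,0,0,0,0,0]';python3 -m inch '[0,0,0,0,0,0, 0,0,0,0,0,0, 0,0,0,0,0,0, 0,0,0,0,0,0, 0,0,0,0,0,0]' 0 40;python3 -m inch '[0,0,0,0,0,0]'; python3 - <<'E'
from h import *
c=cam("top"); s=cam("side"); crop(c,50,200,170,290,5,"t4.png"); crop(s,190,290,190,310,6,"s4.png")
M,p=frame(); print(p);todo([.487,.400,.035],.03)
E
```

```text
clock: 4.25
eef_pos: [0.4867, 0.3992, 0.0353]
tcp_rot: [0.707, 0.008, -0.009, -0.707]
contact_force: [-1.1, -0.2, -0.2]
grip_width: 0.06
clock: 4.67
eef_pos: [0.4872, 0.4008, 0.0391]
tcp_rot: [-0.706, -0.009, 0.008, 0.708]
contact_force: [-5.2, -1.0, 9.1]
grip_width: 0.025
clock: 4.75
eef_pos: [0.4872, 0.4008, 0.039]
tcp_rot: [-0.706, -0.009, 0.008, 0.708]
contact_force: [-4.3, -0.6, 9.9]
grip_width: 0.0247
[0.48718655 0.40082869 0.03905533]
shift mm [-0.2  4.1 -0.8] rv [-0.0025 -0.0054  0.0013]
after-turn axes shift [-0.2  4.1 -0.8]
```

View pics/s4.png

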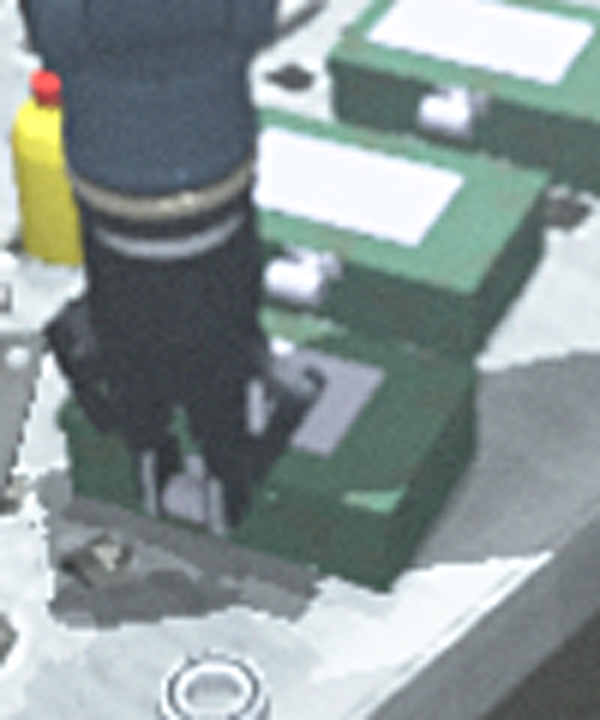

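```bash
python3 -c "
import numpy as np
t=np.linspace(0,2.1,22)-.023
y=130*np.cos(t);z=130*np.sin(t)
for i in range(21): print(i,round(y[i+1]-y[i],1),round(-(z[i+1]-z[i]),1),end=' | ')
"
```

```text
0 -0.4 -13.0 | 1 -1.6 -12.9 | 2 -2.9 -12.7 | 3 -4.2 -12.3 | 4 -5.4 -11.8 | 5 -6.5 -11.2 | 6 -7.6 -10.5 | 7 -8.6 -9.7 | 8 -9.6 -8.8 | 9 -10.4 -7.8 | 10 -11.1 -6.7 | 11 -11.7 -5.6 | 12 -12.2 -4.4 | 13 -12.6 -3.1 | 14 -12.9 -1.9 | 15 -13.0 -0.6 | 16 -13.0 0.7 | 17 -12.8 2.0 | 18 -12.6 3.3 | 19 -12.2 4.5 | 20 -11.7 5.7 |
```

```bash
python3 -m inch '[0,-13,-0.4,0,0,0, 0,-12.9,-1.6,0,0,0, 0,-12.7,-2.9,0,0,0, 0,-12.3,-4.2,0,0,0, 0,-11.8,-5.4,0,0,0]'; python3 -m inch '[0,-11.2,-6.5,0,0,0, 0,-10.5,-7.6,0,0,0, 0,0,0,0,0,0]'; python3 - <<'E'
from h import *
c=cam("top"); s=cam("side"); crop(s,190,290,160,310,5,"s5.png")
E
```

```text
clock: 5.27
eef_pos: [0.4876, 0.385, 0.1005]
tcp_rot: [0.707, 0.009, -0.008, -0.707]
contact_force: [1.4, -4.4, -6.6]
grip_width: 0.0251
clock: 5.52
eef_pos: [0.4882, 0.3699, 0.1233]
tcp_rot: [-0.707, -0.009, 0.008, 0.707]
contact_force: [0.2, -1.1, -4.5]
grip_width: 0.0247
```

View pics/s5.png

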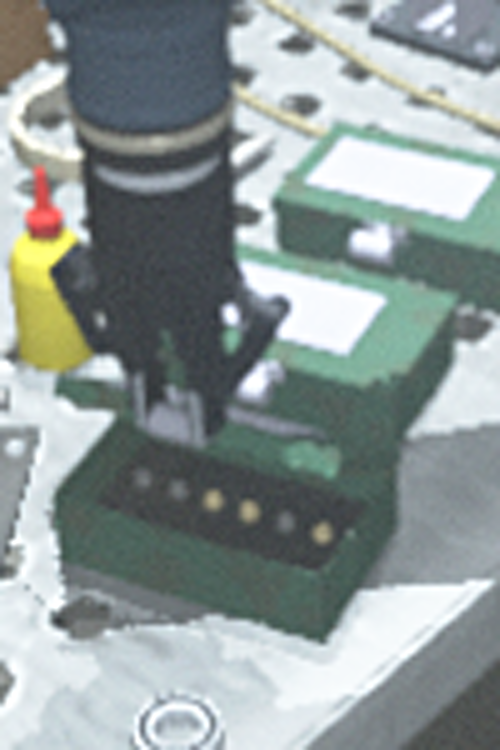

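```bash
python3 -m inch '[0,-9.7,-8.6,0,0,0, 0,-8.8,-9.6,0,0,0, 0,-7.8,-10.4,0,0,0, 0,-6.7,-11.1,0,0,0, 0,-5.6,-11.7,0,0,0]'; python3 -m inch '[0,-4.4,-12.2,0,0,0, 0,-3.1,-12.6,0,0,0, 0,-1.9,-12.9,0,0,0, 0,-0.6,-13,0,0,0, 0,0.7,-13,0,0,0]'; python3 -m inch '[0,2,-12.8,0,0,0, 0,3.3,-12.6,0,0,0, 0,4.5,-12.2,0,0,0, 0,5,-10,0,0,0, 0,0,0,0,0,0]'; python3 - <<'E'
from h import *
c=cam("top"); s=cam("side"); crop(s,190,290,160,310,5,"s6.png"); crop(c,50,220,170,290,4,"t6.png")
E
```

```text
clock: 6.03
eef_pos: [0.49, 0.3193, 0.1607]
tcp_rot: [-0.707, -0.009, 0.008, 0.707]
contact_force: [7.3, 0.7, -3.8]
grip_width: 0.0253
clock: 6.45
eef_pos: [0.4924, 0.2562, 0.1709]
tcp_rot: [-0.706, -0.01, 0.007, 0.708]
contact_force: [7.0, 3.2, 1.0]
grip_width: 0.0247
clock: 6.87
eef_pos: [0.4943, 0.2068, 0.1563]
tcp_rot: [-0.707, -0.01, 0.005, 0.707]
contact_force: [7.0, -2.6, 9.7]
grip_width: 0.0246
```

View pics/s6.png

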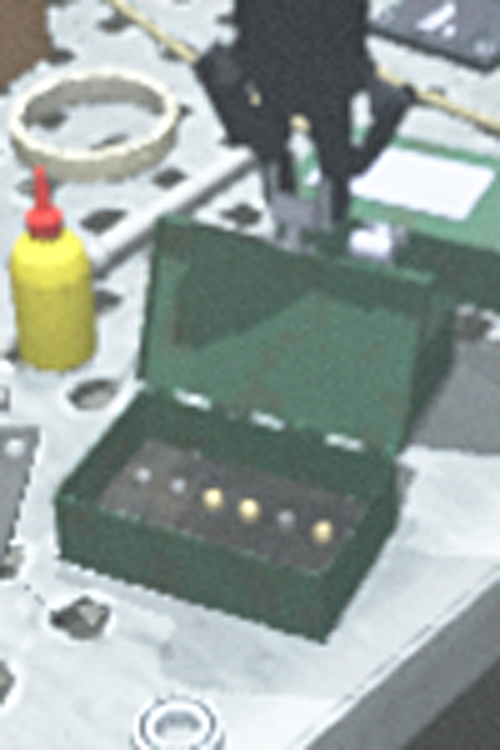

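View pics/t6.png

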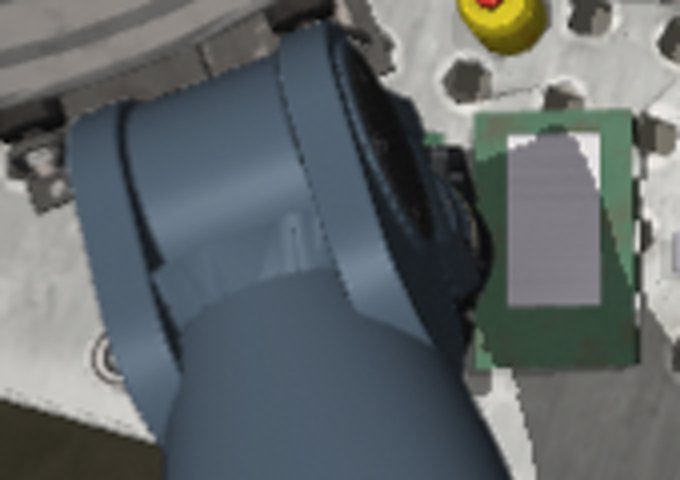

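```bash
python3 -m inch '[0,0,0,0,0,0, 0,0,0,0,0,0, 0,0,0,0,0,0]' 70 20; python3 -m inch '[0,-30,0,0,0,0, 0,-30,0,0,0,0, -20,0,-36,0,0,0, -20,0,-36,0,0,0, -20,0,-36,0,0,0]';  python3 -m inch '[-20,0,-36,0,0,0, -20,0,-36,0,0,0, 0,0,-36,0,0,0, 0,0,-36,0,0,0, 0,0,0,0,0,0]'; python3 - <<'E'
from h import *
c=cam("top"); s=cam("side"); crop(s,190,290,160,310,5,"s7.png"); crop(c,90,200,190,290,6,"t7.png")
E
```

```text
clock: 7.22
eef_pos: [0.491, 0.2083, 0.1541]
tcp_rot: [-0.707, -0.008, 0.009, 0.707]
contact_force: [-0.2, 0.8, -0.3]
grip_width: 0.0594
clock: 7.63
eef_pos: [0.4331, 0.0987, 0.2138]
tcp_rot: [-0.707, -0.009, 0.009, 0.707]
contact_force: [-0.2, -0.9, 0.5]
grip_width: 0.06
clock: 8.05
eef_pos: [0.3969, -0.0501, 0.214]
tcp_rot: [0.708, 0.007, -0.007, -0.707]
contact_force: [-0.3, -0.0, 0.4]
grip_width: 0.0599
```

View pics/t7.png

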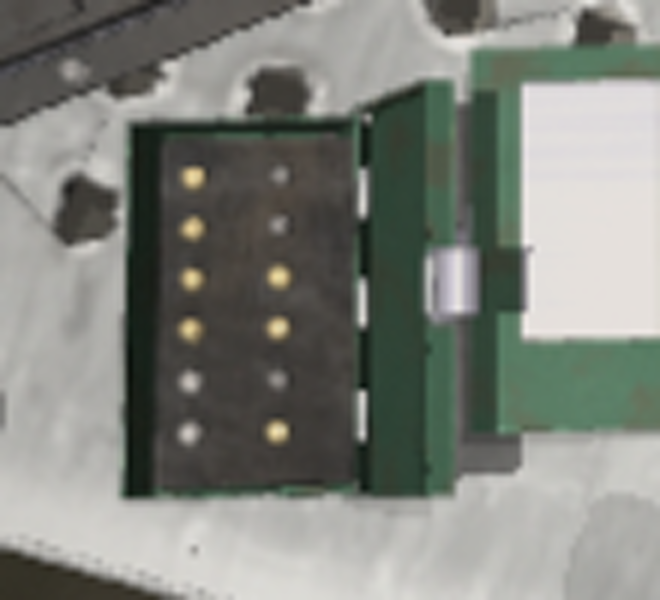

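View pics/s7.png

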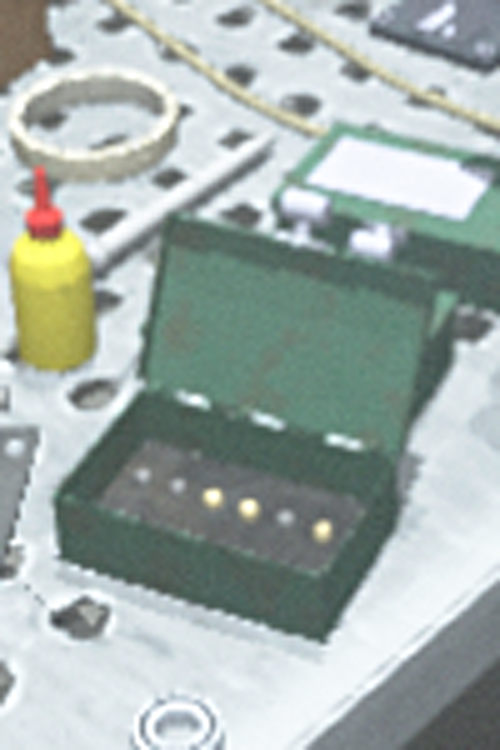

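```bash
python3 - <<'E'
from h import *
c=cam("top"); print(onz(c,[(90+455/6-.4,190+281/6-.4)],.166)); todo([.490,.2075,.156],.02)
E
python3 -m inch '[0,0,36,0,0,0, 0,0,36,0,0,0, 20,0,36,0,0,0, 20,0,36,0,0,0, 20,0,36,0,0,0]';  python3 -m inch '[20,0,36,0,0,0, 20,0,36,0,0,0, 0,0,0,0,0,0]'; python3 - <<'E'
from h import *
todo([.4885,.2075,.156],.02)
E
```

```text
[[0.49405063 0.20763942 0.166     ]]
shift mm [ 98.4  57.8 251. ] rv [-0.0007  0.0024 -0.0008]
after-turn axes shift [ 97.8  57.7 251.3]
clock: 8.62
eef_pos: [0.4529, 0.1394, 0.214]
tcp_rot: [-0.707, -0.009, 0.009, 0.707]
contact_force: [1.5, -0.8, -0.1]
grip_width: 0.06
clock: 8.87
eef_pos: [0.4935, 0.2162, 0.2125]
tcp_rot: [-0.706, -0.011, 0.011, 0.708]
contact_force: [-1.6, -0.3, 0.0]
grip_width: 0.0597
shift mm [-5.2 56.5 -8.7] rv [-0.002   0.0105  0.0002]
after-turn axes shift [-5.1 56.5 -8.6]
```

```bash
python3 -m inch '[-4,0,-8.5,0,0.01,0, 0,28,0,0,0,0, 0,28,0,0,0,0, 0,0,0,0,0,0]'; python3 -m inch '[0,0,0,0,0,0, 0,0,0,0,0,0, 0,0,0,0,0,0, 0,0,0,0,0,0, 0,0,0,0,0,0]' 0 40; python3 - <<'E'
from h import *
todo([.4885,.2075,.156],.02)
E
```

```text
clock: 9.2
eef_pos: [0.484, 0.1992, 0.1536]
tcp_rot: [0.708, 0.003, -0.008, -0.706]
contact_force: [-1.0, -0.2, -0.3]
grip_width: 0.0598
clock: 9.62
eef_pos: [0.4942, 0.2018, 0.1614]
tcp_rot: [-0.706, -0.009, 0.0, 0.708]
contact_force: [19.4, 3.6, -6.1]
grip_width: 0.0243
shift mm [-5.7  5.3  5.8] rv [-0.0034 -0.0067  0.0132]
after-turn axes shift [-5.6  5.4  5.9]
```

```bash
python3 -m inch '[6,0,0,0,0,0, 1,-2,2,0,0,0, 0,0,0,0,0,0]'; python3 -m inch '[0,-5.7,11.7,0,0,0, 0,-4.5,12.2,0,0,0, 0,-3.3,12.6,0,0,0, 0,-2,12.8,0,0,0, 0,-0.7,13,0,0,0]'; python3 -m inch '[0,0.6,13,0,0,0, 0,1.9,12.9,0,0,0, 0,3.1,12.6,0,0,0, 0,4.4,12.2,0,0,0, 0,5.6,11.7,0,0,0]'; python3 -m inch '[0,6.7,11.1,0,0,0, 0,7.8,10.4,0,0,0, 0,8.8,9.6,0,0,0, 0,9.7,8.6,0,0,0, 0,10.5,7.6,0,0,0]'; python3 -m inch '[0,11.2,6.5,0,0,0, 0,11.8,5.4,0,0,0, 0,12.3,4.2,0,0,0, 0,0,0,0,0,0]'; python3 - <<'E'
from h import *
s=cam("side"); crop(s,190,290,160,310,5,"s8.png"); todo([.487,.400,.039],.02)
E
```

```text
clock: 9.87
eef_pos: [0.4947, 0.2021, 0.1614]
tcp_rot: [-0.707, -0.005, 0.005, 0.707]
contact_force: [-3.9, -4.0, 6.0]
grip_width: 0.0243
clock: 10.28
eef_pos: [0.4925, 0.2643, 0.1773]
tcp_rot: [0.707, 0.004, -0.005, -0.707]
contact_force: [-8.4, -2.9, 4.1]
grip_width: 0.0248
clock: 10.7
eef_pos: [0.4903, 0.3285, 0.1627]
tcp_rot: [-0.706, -0.004, 0.007, 0.708]
contact_force: [-16.9, 2.7, 15.6]
grip_width: 0.0248
clock: 11.12
eef_pos: [0.4885, 0.378, 0.1192]
tcp_rot: [-0.705, -0.004, 0.008, 0.71]
contact_force: [-22.7, 12.4, 14.9]
grip_width: 0.0247
clock: 11.45
eef_pos: [0.4877, 0.3953, 0.0815]
tcp_rot: [-0.704, -0.004, 0.009, 0.71]
contact_force: [-22.9, 18.5, 9.9]
grip_width: 0.0244
shift mm [-0.3 43.3  4.7] rv [-0.0078 -0.0012 -0.007 ]
after-turn axes shift [-0.6 43.3  5. ]
```

View pics/s8.png

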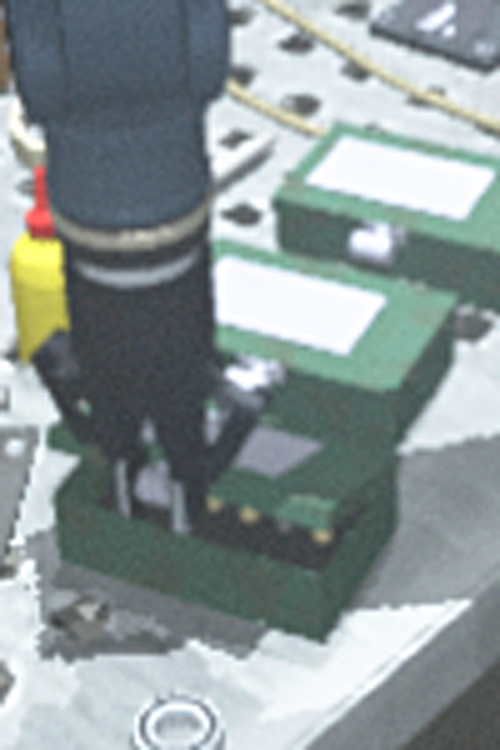

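```bash
python3 -m inch '[-6,0,4,0,0,0, 0,12,3,0,0,0, 0,13,2,0,0,0, 0,12,1,0,0,0, 0,0,0,0,0,0]';python3 -m inch '[0,0,0,0,0,0, 0,0,0,0,0,0]';python3 -m inch '[0,0,0,0,0,0, 0,0,0,0,0,0, 0,0,0,0,0,0]' 70 20; python3 - <<'E'
from h import *
todo([.521,.242,.16],.02)
E
```

```text
clock: 11.92
eef_pos: [0.4871, 0.4036, 0.0447]
tcp_rot: [-0.705, -0.006, 0.005, 0.709]
contact_force: [-1.2, 10.8, 3.5]
grip_width: 0.0246
clock: 12.08
eef_pos: [0.4871, 0.4034, 0.0462]
tcp_rot: [-0.705, -0.006, 0.005, 0.709]
contact_force: [-1.2, 9.5, 2.1]
grip_width: 0.0246
clock: 12.33
eef_pos: [0.4862, 0.4001, 0.0449]
tcp_rot: [0.707, 0.005, -0.005, -0.707]
contact_force: [-0.2, -0.4, 0.2]
grip_width: 0.0593
shift mm [  32.6 -115.1 -158.6] rv [ 0.     -0.0063  0.0003]
after-turn axes shift [  31.6 -115.1 -158.8]
```

```bash
python3 -m inch '[0,-38,0,0,0,0, 0,-38,0,0,0,0, 7,-38,-36,0,-0.006,0, 8,0,-36,0,0,0, 8,0,-36,0,0,0]';python3 -m inch '[8,0,-36,0,0,0, 1,0,-15,0,0,0, 0,0,0,0,0,0]'; python3 - <<'E'
from h import *
c=cam("top");s=cam("side"); crop(s,170,330,140,300,4,"s9.png"); crop(c,50,250,170,290,4,"t9.png"); todo([.521,.242,.037],.025)
E
```

```text
clock: 12.75
eef_pos: [0.5105, 0.3002, 0.153]
tcp_rot: [-0.706, -0.009, 0.006, 0.708]
contact_force: [0.2, 0.1, -0.8]
grip_width: 0.0598
clock: 13.0
eef_pos: [0.5198, 0.246, 0.151]
tcp_rot: [0.707, 0.006, -0.006, -0.707]
contact_force: [0.1, 0.6, -0.1]
grip_width: 0.06
shift mm [  1.3 113.8  -7.2] rv [-0.0005 -0.0067 -0.    ]
after-turn axes shift [  1.3 113.8  -7.2]
```

View pics/s9.png

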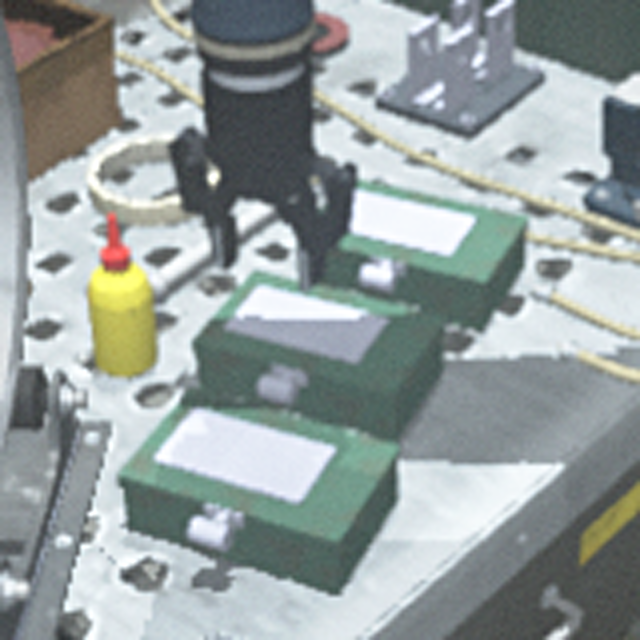

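View pics/t9.png

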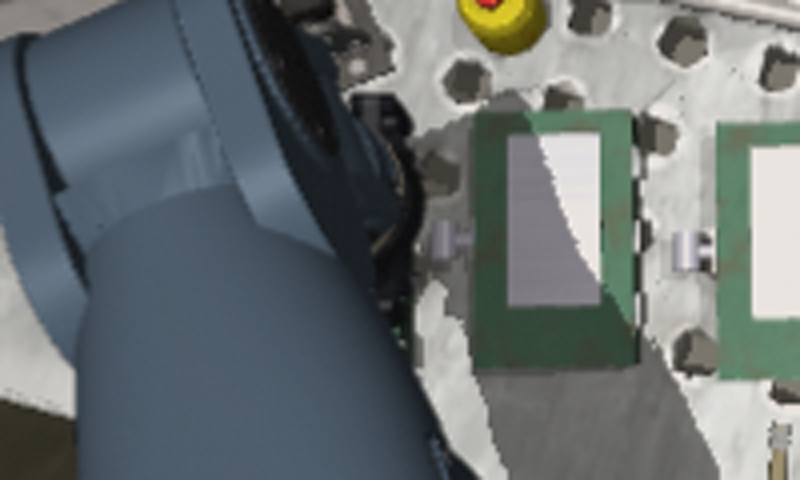

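```bash
python3 -m inch '[1,28,-2,0,0,0, 0,28,0,0,0,0, 0,28,0,0,0,0, 0,28,0,0,0,0, 0,0,0,0,0,0]';python3 -m inch '[0,0,0,0,0,0]'; python3 - <<'E'
from h import *
c=cam("top");s=cam("side"); crop(s,190,310,150,270,6,"s10.png"); todo([.521,.242,.037],.025)
E
```

```text
clock: 13.52
eef_pos: [0.5171, 0.2475, 0.0337]
tcp_rot: [0.708, 0.005, -0.01, -0.706]
contact_force: [-0.6, -1.0, 0.1]
grip_width: 0.0596
clock: 13.6
eef_pos: [0.5192, 0.2483, 0.0377]
tcp_rot: [0.707, 0.007, -0.009, -0.707]
contact_force: [0.1, 0.2, 0.2]
grip_width: 0.0601
shift mm [-0.3  3.  -6.7] rv [-0.0009 -0.004   0.0014]
after-turn axes shift [-0.4  3.  -6.7]
```

View pics/s10.png

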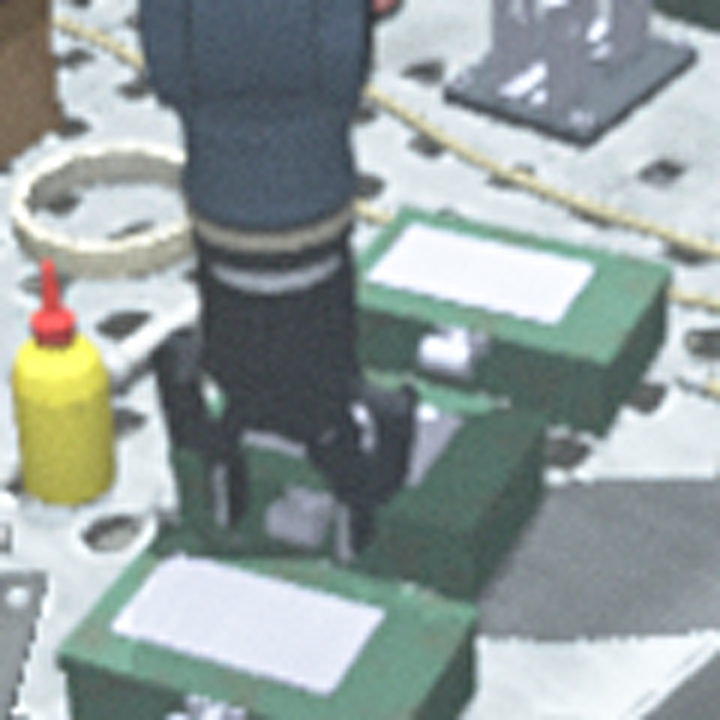

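```bash
python3 -m inch '[0,0,-5,0,0,0, 0,0,0,0,0,0]';python3 -m inch '[0,0,0,0,0,0, 0,0,0,0,0,0, 0,0,0,0,0,0, 0,0,0,0,0,0, 0,0,0,0,0,0]' 0 40
```

```text
clock: 13.87
eef_pos: [0.5214, 0.2425, 0.0402]
tcp_rot: [-0.707, -0.008, 0.006, 0.707]
contact_force: [-0.9, 0.2, -0.2]
grip_width: 0.0596
clock: 14.28
eef_pos: [0.5208, 0.2425, 0.0394]
tcp_rot: [-0.707, -0.007, 0.007, 0.707]
contact_force: [-1.4, 0.1, 5.5]
grip_width: 0.0253
```

```bash
python3 -m inch '[0,-13,-0.4,0,0,0, 0,-12.9,-1.6,0,0,0, 0,-12.7,-2.9,0,0,0, 0,-12.3,-4.2,0,0,0, 0,-11.8,-5.4,0,0,0]'; python3 -m inch '[0,-11.2,-6.5,0,0,0, 0,-10.5,-7.6,0,0,0, 0,-9.7,-8.6,0,0,0, 0,-8.8,-9.6,0,0,0, 0,-7.8,-10.4,0,0,0]'; python3 -m inch '[0,-6.7,-11.1,0,0,0, 0,-5.6,-11.7,0,0,0, 0,-4.4,-12.2,0,0,0, 0,-3.1,-12.6,0,0,0, 0,-1.9,-12.9,0,0,0]'; python3 -m inch '[0,-0.6,-13,0,0,0, 0,0.7,-13,0,0,0, 0,2,-12.8,0,0,0, 0,3.3,-12.6,0,0,0, 0,4.5,-12.2,0,0,0]';python3 -m inch '[0,5,-10,0,0,0, 0,0,0,0,0,0]'; python3 - <<'E'
from h import *
s=cam("side"); crop(s,170,330,140,300,4,"s11.png")
E
```

```text
clock: 14.7
eef_pos: [0.5212, 0.2272, 0.1015]
tcp_rot: [0.708, 0.007, -0.007, -0.707]
contact_force: [4.3, -5.2, -6.4]
grip_width: 0.0247
clock: 15.12
eef_pos: [0.5227, 0.1847, 0.1497]
tcp_rot: [0.707, 0.008, -0.006, -0.707]
contact_force: [6.8, -1.3, -8.9]
grip_width: 0.0251
clock: 15.53
eef_pos: [0.5249, 0.1249, 0.172]
tcp_rot: [-0.706, -0.009, 0.006, 0.708]
contact_force: [7.5, 2.2, -4.6]
grip_width: 0.025
clock: 15.95
eef_pos: [0.5273, 0.0609, 0.1633]
tcp_rot: [-0.707, -0.01, 0.004, 0.707]
contact_force: [7.8, 0.2, 6.7]
grip_width: 0.0242
clock: 16.12
eef_pos: [0.5278, 0.0493, 0.158]
tcp_rot: [0.707, 0.009, -0.004, -0.707]
contact_force: [8.0, -3.1, 9.2]
grip_width: 0.0241
```

View pics/s11.png

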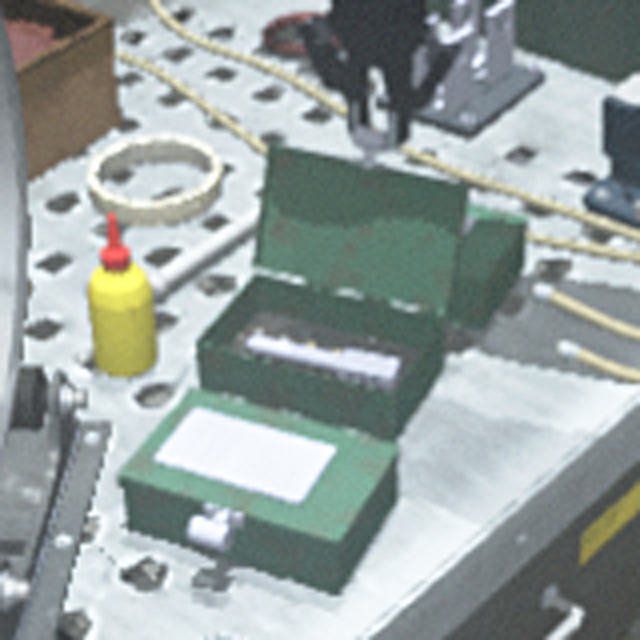

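```bash
python3 -m inch '[0,0,0,0,0,0, 0,0,0,0,0,0, 0,0,0,0,0,0]' 70 20; python3 -m inch '[0,-30,0,0,0,0, 0,-30,0,0,0,0, -20,0,-36,0,0,0, -20,0,-36,0,0,0, -20,0,-36,0,0,0]';  python3 -m inch '[-20,0,-36,0,0,0, -20,0,-30,0,0,0, 0,0,0,0,0,0, 0,0,0,0,0,0]'; python3 - <<'E'
from h import *
c=cam("top"); s=cam("side"); crop(s,200,310,160,260,6,"s12.png"); crop(c,150,260,180,280,7,"t12.png")
E
```

```text
clock: 16.42
eef_pos: [0.5239, 0.0512, 0.156]
tcp_rot: [-0.707, -0.007, 0.007, 0.707]
contact_force: [0.1, -0.7, 0.2]
grip_width: 0.059
clock: 16.83
eef_pos: [0.4657, -0.0583, 0.2162]
tcp_rot: [-0.707, -0.008, 0.008, 0.707]
contact_force: [0.5, -1.0, -0.4]
grip_width: 0.0598
clock: 17.17
eef_pos: [0.4267, -0.1259, 0.2161]
tcp_rot: [-0.707, -0.006, 0.006, 0.707]
contact_force: [-0.4, 0.5, 1.2]
grip_width: 0.0599
```

View pics/t12.png

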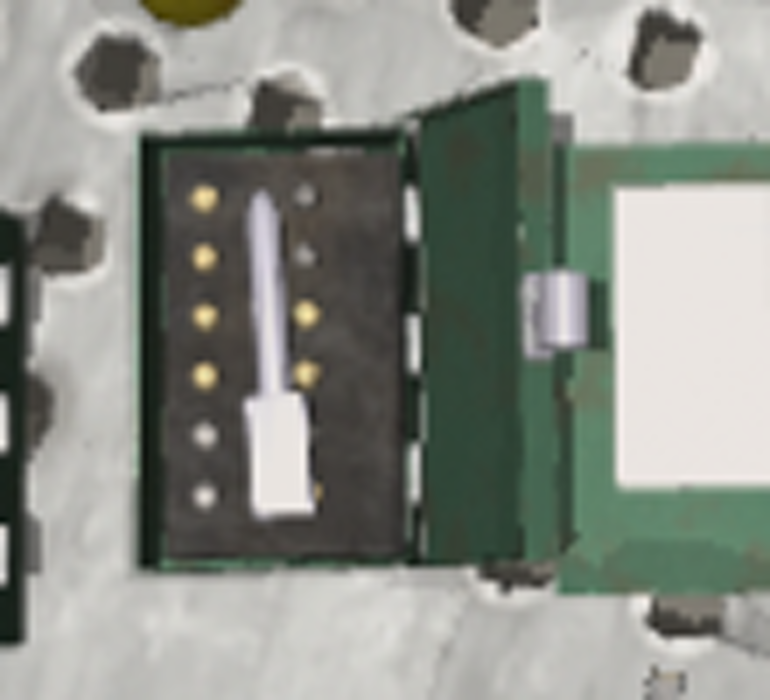

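View pics/s12.png

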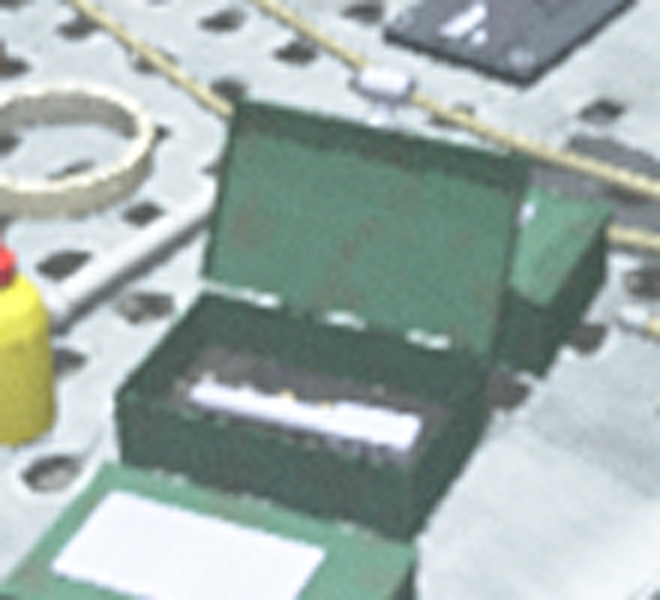

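```bash
python3 - <<'E'
from h import *
c=cam("top"); C=lambda u,v:(150+u/7-.43,180+v/7-.43)
g=onz(c,[C(280,456),C(276,396),C(286,514)],.032); t=onz(c,[C(262,195)],.025)
print(g,t,np.linalg.norm(t-g[0])); d=(t-g[0])[0]; y=np.arctan2(d[1],d[0]); print("pin yaw",y,"shoulder-end",np.linalg.norm(g[1]-g[2]))
g2=onz(c,[C(248,400),C(303,392),C(256,517),C(314,510)],.032); print(g2.round(4), np.degrees(np.arctan2(*(g2[0]-g2[2])[1::-1])),np.degrees(np.arctan2(*(g2[1]-g2[3])[1::-1])))
G=g[0]; todo([G[0],G[1],.21],y+np.pi/2); print(observe()["qpos"])
w=onz(c,[C(165,150),C(400,150),C(165,553),C(405,553)],.018);print("floor corners",w.round(3))
E
```

```text
[[0.48138201 0.16533642 0.032     ]
 [0.50474009 0.16765214 0.032     ]
 [0.45892988 0.16227745 0.032     ]] [[0.58478252 0.17669394 0.025     ]] 0.10425765292907788
pin yaw 0.10940149770480616 shoulder-end 0.04612442033865982
[[0.503  0.1786 0.032 ]
 [0.5065 0.1571 0.032 ]
 [0.4576 0.1739 0.032 ]
 [0.4606 0.1514 0.032 ]] 5.830233433308395 7.105429908454775
shift mm [ 59.1   6.1 288.2] rv [-5.0000e-04 -1.6593e+00  3.0000e-04]
after-turn axes shift [281.9   6.  -84.4]
[-2.82262634e-01  1.09362893e-01 -2.14811888e-01  1.24689597e+00
  4.06746012e-04  1.26765096e+00]
floor corners [[0.603 0.217 0.018]
 [0.605 0.123 0.018]
 [0.443 0.211 0.018]
 [0.445 0.117 0.018]]
```

```bash
python3 -m inch '[0,0,0,0,-0.12,0, 0,0,0,0,-0.12,0, 0,0,0,0,-0.12,0, 0,0,0,0,-0.12,0, 0,0,0,0,-0.12,0]' 55; python3 -m inch '[0,0,0,0,-0.12,0, 0,0,0,0,-0.12,0, 0,0,0,0,-0.12,0, 0,0,0,0,-0.12,0, 0,0,0,0,-0.12,0]';python3 -m inch '[0,0,0,0,-0.12,0, 0,0,0,0,-0.12,0, 0,0,0,0,-0.12,0, 0,0,0,0,-0.1,0, 0,0,0,0,0,0]';
python3 -m inch '[35,0,-10,0,0,0, 35,0,-10,0,0,0, 35,0,-10,0,0,0, 35,0,-10,0,0,0, 35,0,-11,0,0,0]'; python3 -m inch '[35,0,-11,0,0,0, 35,0,-11,0,0,0, 35,0,-11,0,0,0, 2,0,0,0,0,0, 0,0,0,0,0,0]'; python3 - <<'E'
from h import *
todo([.4814,.1653,.08],1.68); s=cam("side"); crop(s,180,330,100,260,5,"s13.png")
E
```

```text
clock: 17.73
eef_pos: [0.4286, -0.1234, 0.2158]
tcp_rot: [-0.672, -0.218, 0.219, 0.673]
contact_force: [-0.1, 0.3, 0.7]
grip_width: 0.0471
clock: 18.15
eef_pos: [0.4286, -0.1234, 0.2158]
tcp_rot: [-0.578, -0.408, 0.408, 0.578]
contact_force: [-0.6, -0.2, -0.6]
grip_width: 0.0472
clock: 18.57
eef_pos: [0.4285, -0.1235, 0.2159]
tcp_rot: [0.47, 0.528, -0.528, -0.47]
contact_force: [0.6, 0.7, 0.5]
grip_width: 0.0473
clock: 18.98
eef_pos: [0.4595, 0.0574, 0.2161]
tcp_rot: [0.473, 0.526, -0.526, -0.473]
contact_force: [1.4, -0.1, -0.3]
grip_width: 0.047
clock: 19.4
eef_pos: [0.4805, 0.1676, 0.2155]
tcp_rot: [-0.471, -0.527, 0.527, 0.472]
contact_force: [-0.2, -0.1, -0.5]
grip_width: 0.0466
shift mm [ -2.4 135.5  -0.8] rv [-0.001   0.0019  0.    ]
after-turn axes shift [ -2.4 135.5  -0.7]
```

View pics/s13.png

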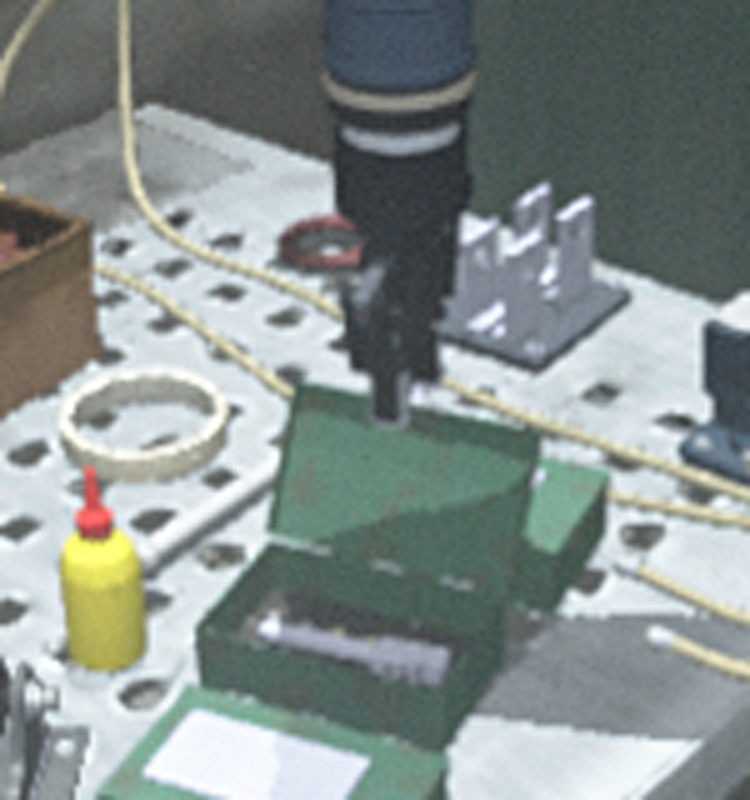

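```bash
python3 -m inch '[-2,30,0,0,0,0, 0,30,0,0,0,0, 0,30,0,0,0,0, 0,30,0,0,0,0, 0,30,0,0,0,0]'; python3 -m inch '[0,12,0,0,0,0, 0,12,0,0,0,0, 0,10,0,0,0,0, 0,0,0,0,0,0, 0,0,0,0,0,0]'; python3 - <<'E'
from h import *
todo([.4814,.1653,.022],1.68); s=cam("side"); crop(s,180,330,130,260,5,"s14.png")
E
```

```text
clock: 19.87
eef_pos: [0.4806, 0.1616, 0.0651]
tcp_rot: [0.473, 0.526, -0.526, -0.473]
contact_force: [0.6, 0.3, 0.0]
grip_width: 0.047
clock: 20.28
eef_pos: [0.4807, 0.1621, 0.0321]
tcp_rot: [-0.472, -0.526, 0.526, 0.472]
contact_force: [0.9, 0.3, -0.1]
grip_width: 0.0467
shift mm [ 3.1 10.1 -1.1] rv [-0.0007 -0.0014 -0.0001]
after-turn axes shift [ 3.1 10.1 -1.1]
```

View pics/s14.png

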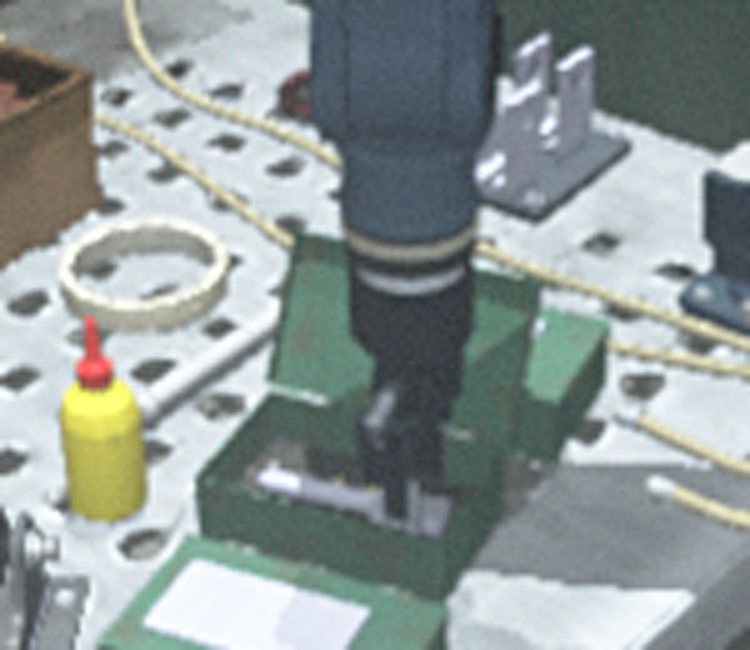

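```bash
python3 -m inch '[3,5,-1,0,0,0, 0,6,0,0,0,0, 0,0,0,0,0,0]'; python3 -m inch '[0,0,0,0,0,0, 0,0,0,0,0,0, 0,0,0,0,0,0, 0,0,0,0,0,0, 0,0,0,0,0,0]' 0 70;  python3 -m inch '[0,0,0,0,0,0, 0,0,0,0,0,0]'
```

```text
clock: 20.58
eef_pos: [0.4814, 0.1659, 0.0205]
tcp_rot: [-0.472, -0.527, 0.527, 0.472]
contact_force: [-0.4, -0.1, 0.6]
grip_width: 0.047
clock: 21.0
eef_pos: [0.4816, 0.1659, 0.0215]
tcp_rot: [0.472, 0.527, -0.526, -0.472]
contact_force: [-2.5, 0.2, 6.1]
grip_width: 0.0223
clock: 21.17
eef_pos: [0.4816, 0.1659, 0.0215]
tcp_rot: [0.472, 0.527, -0.526, -0.472]
contact_force: [-2.3, 0.4, 6.3]
grip_width: 0.0221
```

```bash
python3 -m inch '[0,-8,0,0,0,0, 0,-16,0,0,0,0, 0,-25,0,0,0,0, 0,-25,0,0,0,0, 0,-25,0,0,0,0]'; python3 -m inch '[0,-25,0,0,0,0, 0,-25,0,0,0,0, 0,-25,0,0,0,0, 0,-25,0,0,0,0, 0,0,0,0,0,0]'; python3 - <<'E'
from h import *
s=cam("side"); crop(s,180,330,60,260,4,"s15.png"); c=cam("top"); crop(c,120,300,150,290,4,"t15.png")
E
```

```text
clock: 21.58
eef_pos: [0.4812, 0.1656, 0.1214]
tcp_rot: [-0.472, -0.526, 0.527, 0.472]
contact_force: [1.1, 0.1, -1.4]
grip_width: 0.0217
clock: 22.0
eef_pos: [0.4834, 0.1664, 0.2251]
tcp_rot: [0.473, 0.529, -0.524, -0.471]
contact_force: [0.8, 0.1, -1.2]
grip_width: 0.0218
```

View pics/s15.png

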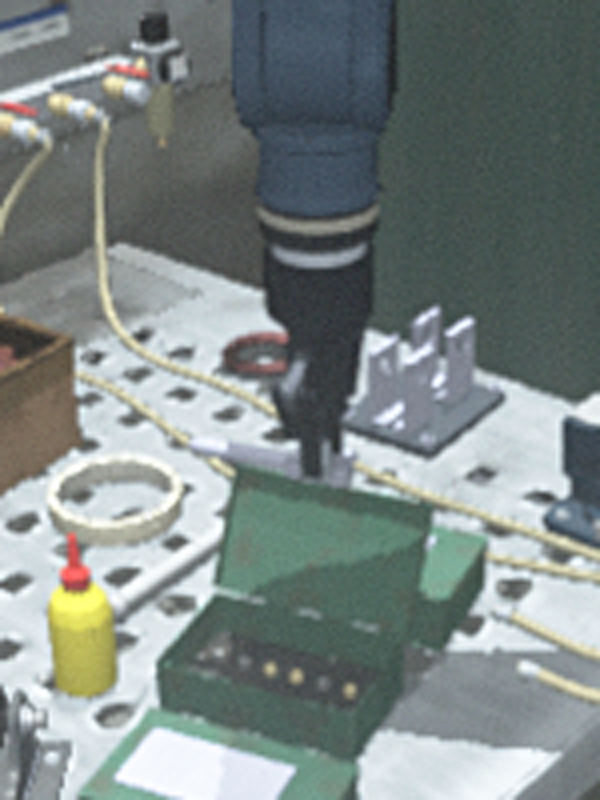

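View pics/t15.png

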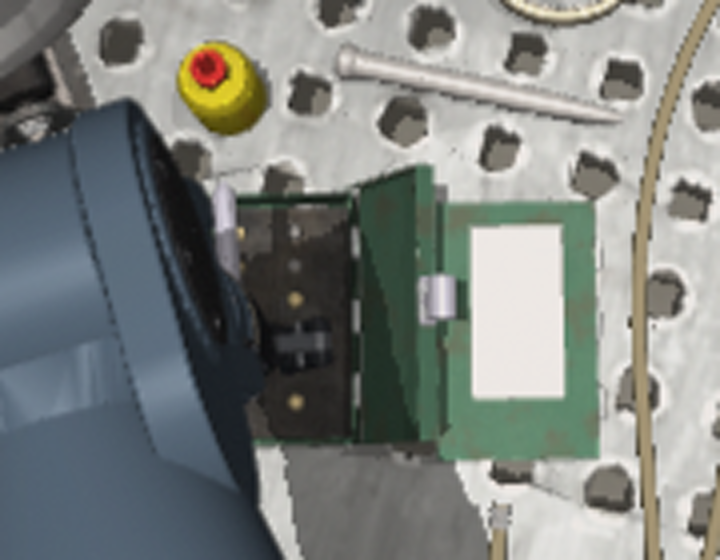

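```bash
python3 -m inch '[0,0,0,0,0.09,0, 0,0,0,0,0.09,0, 0,0,0,0,0.085,0, 0,-15,0,0,0,0, 0,0,0,0,0,0]'; python3 - <<'E'
from h import *
todo([.4646,-.2581,.24],1.416); print(observe()["qpos"].round(2))
E
```

```text
clock: 22.52
eef_pos: [0.4815, 0.1658, 0.2354]
tcp_rot: [-0.537, -0.459, 0.46, 0.537]
contact_force: [0.8, -0.5, -1.3]
grip_width: 0.0219
shift mm [-421.4   -4.6  -49.1] rv [-0.0002 -0.0011 -0.    ]
after-turn axes shift [-421.4   -4.6  -48.6]
[ 0.33  0.21 -0.04  1.32  0.    0.49]
```

```bash
python3 -m inch '[-15,0,-2,0,0,0, -25,0,-3,0,0,0, -30,0,-3,0,0,0, -30,0,-4,0,0,0, -30,0,-4,0,0,0]'; python3 -m inch '[-30,0,-4,0,0,0, -30,0,-4,0,0,0, -30,0,-4,0,0,0, -30,0,-3,0,0,0, -30,0,-3,0,0,0]';python3 -m inch '[-30,0,-3,0,0,0, -30,0,-3,0,0,0, -30,0,-3,0,0,0, -30,0,-3,0,0,0, -15,0,-2,0,0,0]';python3 -m inch '[-6,0,-1,0,0,0, 0,0,0,0,0,0, 0,0,0,0,0,0]'; python3 - <<'E'
from h import *
todo([.4646,-.2581,.24],1.416); print(observe()["qpos"].round(2))
s=cam("side"); crop(s,230,430,60,240,4,"s16.png"); c=cam("top"); crop(c,270,440,140,290,4,"t16.png")
E
```

```text
clock: 22.93
eef_pos: [0.4764, 0.0338, 0.2337]
tcp_rot: [-0.537, -0.46, 0.46, 0.537]
contact_force: [-0.1, -0.3, -1.2]
grip_width: 0.022
clock: 23.35
eef_pos: [0.4709, -0.1175, 0.2338]
tcp_rot: [-0.537, -0.459, 0.46, 0.538]
contact_force: [0.7, 0.1, -1.2]
grip_width: 0.0212
clock: 23.77
eef_pos: [0.4638, -0.2544, 0.2335]
tcp_rot: [-0.537, -0.459, 0.46, 0.538]
contact_force: [0.2, -0.9, -1.1]
grip_width: 0.0217
clock: 24.02
eef_pos: [0.4643, -0.2571, 0.2342]
tcp_rot: [-0.537, -0.459, 0.46, 0.538]
contact_force: [-0.5, 1.3, -1.0]
grip_width: 0.0222
shift mm [-0.9 -5.8 -0.4] rv [-0.0014 -0.0011  0.0009]
after-turn axes shift [-0.9 -5.8 -0.5]
[-0.51  0.25  0.01  1.33  0.   -0.35]
```

View pics/s16.png

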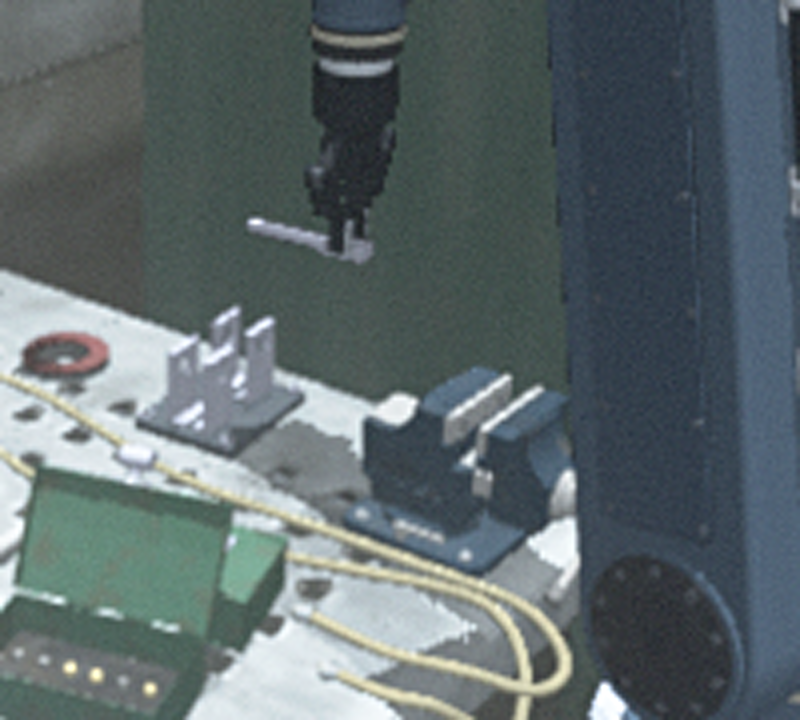

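View pics/t16.png

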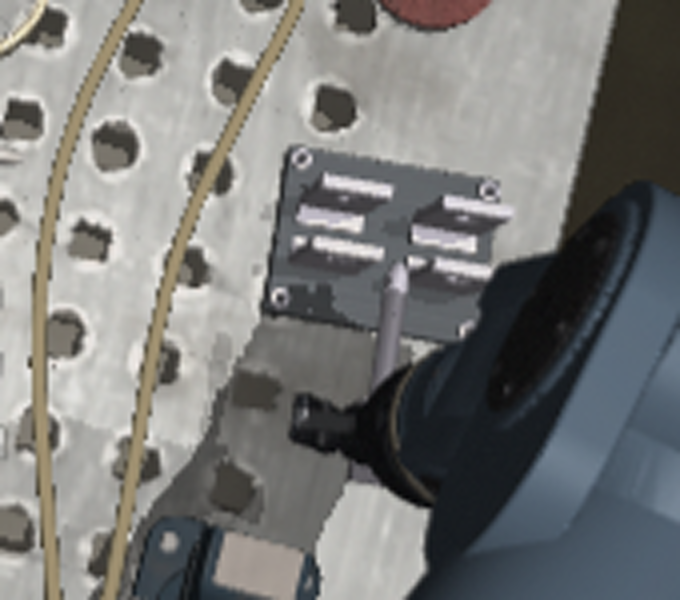

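```bash
python3 -m inch '[-1,-0,-0.5,0,0,0, 0,28,0,0,0,0, 0,28,0,0,0,0, 0,28,0,0,0,0, 0,28,0,0,0,0]'; python3 -m inch '[0,28,0,0,0,0, 0,22,0,0,0,0, 0,0,0,0,0,0, 0,0,0,0,0,0, 0,0,0,0,0,0]'; python3 - <<'E'
from h import *
todo([.4646,-.2581,.0665],1.416)
s=cam("side"); crop(s,250,370,110,210,6,"s17.png"); c=cam("top"); crop(c,310,410,170,290,6,"t17.png")
print(two(c,(270+260/4,140+555/4),s,(230+478/4,60+410/4)))
E
```

```text
clock: 24.53
eef_pos: [0.4653, -0.2579, 0.1223]
tcp_rot: [0.537, 0.46, -0.46, -0.537]
contact_force: [0.2, 0.0, -0.9]
grip_width: 0.0218
clock: 24.95
eef_pos: [0.4659, -0.2587, 0.0744]
tcp_rot: [0.538, 0.46, -0.46, -0.537]
contact_force: [-0.1, 0.0, -1.2]
grip_width: 0.022
shift mm [0.4 7.9 1.4] rv [ 0.0015 -0.0003 -0.0005]
after-turn axes shift [0.4 7.9 1.4]
(array([ 0.35997561, -0.22681291,  0.10493452]), np.float64(0.07739358901253443))
```

View pics/s17.png

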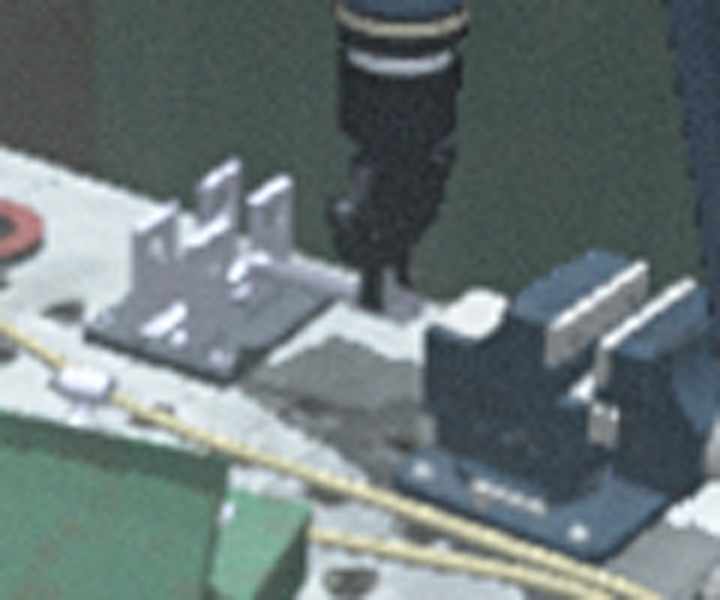

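View pics/t17.png

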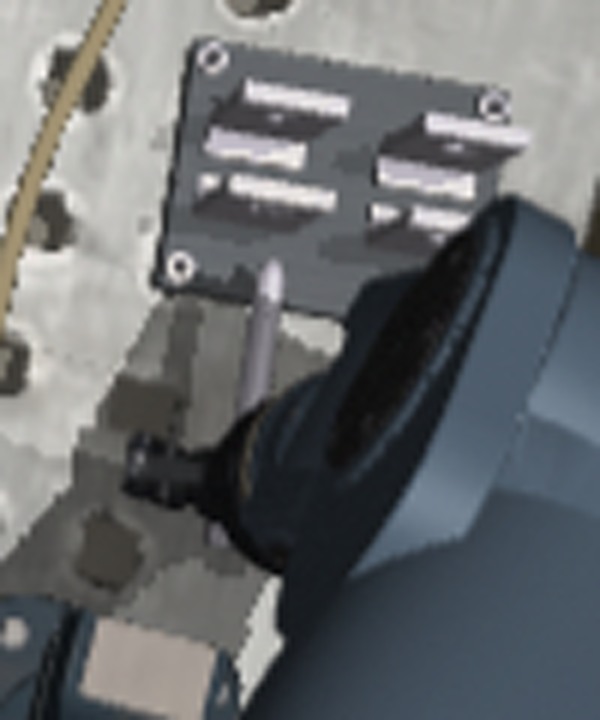

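```bash
python3 - <<'E'
from h import *
s=cam("side"); c=cam("top"); M,p=frame(); d=-M[:,2]
tip=p+d*.104+np.array([0,0,.0035]); print("tip pred",tip,proj(c,[tip]),proj(s,[tip]))
Tc=lambda u,v:(310+u/6-.42,170+v/6-.42); Sc=lambda u,v:(250+u/6-.42,110+v/6-.42)
print("obs px",Tc(272,264),Sc(246,262)); print(two(c,Tc(272,264),s,Sc(246,262)))
print("on z pred",onz(c,[Tc(272,264),Tc(254,395)],tip[2]))
w=onz(c,[Tc(272,264),Tc(254,395)],tip[2]); print(np.arctan2(*(w[0]-w[1])[1::-1]))
# front plate top, recheck, back
for a,b in (((232,186),(337,200)),((246,90),(350,106))):
    w=onz(c,[Tc(*a),Tc(*b)],.092); print(w.round(4),w.mean(0))
e=np.array([.5921,-.2781,.07]); print("eye px",proj(c,[e]),proj(s,[e]), (proj(c,[e])-[310,170])*6,(proj(s,[e])-[250,110])*6)
im=cv2.resize(cv2.cvtColor(c["image"],cv2.COLOR_RGB2BGR)[175:235,325:385],None,fx=10,fy=10,interpolation=cv2.INTER_CUBIC); cv2.imwrite("pics/t18.png",im)
im=cv2.resize(cv2.cvtColor(s["image"],cv2.COLOR_RGB2BGR)[130:180,262:322],None,fx=12,fy=12,interpolation=cv2.INTER_CUBIC); cv2.imwrite("pics/s18.png",im)
E
```

```text
tip pred [ 0.56858513 -0.27526394  0.0782325 ] [[354.84593878 213.25668031]] [[291.21210388 152.43573684]]
obs px (354.9133333333333, 213.58) (290.58, 153.24666666666667)
(array([ 0.56972927, -0.27580401,  0.07401867]), np.float64(0.003180653096765368))
on z pred [[ 0.5677276  -0.27542672  0.0782325 ]
 [ 0.50990904 -0.26661464  0.0782325 ]]
-0.1512453780852549
[[ 0.6001 -0.2555  0.092 ]
 [ 0.5946 -0.301   0.092 ]] [ 0.59735551 -0.27828203  0.092     ]
[[ 0.6428 -0.2623  0.092 ]
 [ 0.6363 -0.3075  0.092 ]] [ 0.63956081 -0.28489394  0.092     ]
eye px [[355.07970484 204.87813817]] [[286.03026252 152.86448012]] [[270.47822903 209.26882901]] [[216.18157511 257.18688071]]
```

View pics/t18.png

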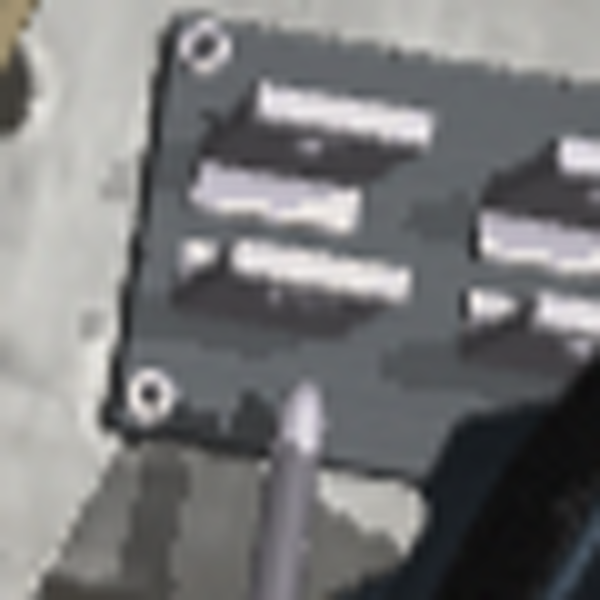

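View pics/s18.png

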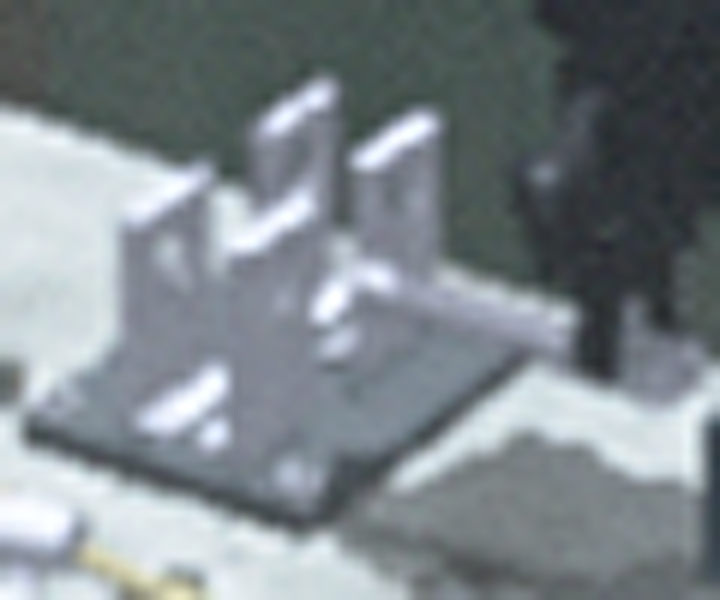

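```bash
python3 -m inch '[1,8,0,0,0,0, 0,0,-8,0,0,0, 0,0,-8,0,0,0, 0,0,0,0,0,0, 0,0,0,0,0,0]'; python3 - <<'E'
from h import *
print(observe()["eef_pos"])
s=cam("side"); c=cam("top")
im=cv2.resize(cv2.cvtColor(c["image"],cv2.COLOR_RGB2BGR)[175:235,325:385],None,fx=10,fy=10,interpolation=cv2.INTER_CUBIC); cv2.imwrite("pics/t19.png",im)
im=cv2.resize(cv2.cvtColor(s["image"],cv2.COLOR_RGB2BGR)[130:180,262:322],None,fx=12,fy=12,interpolation=cv2.INTER_CUBIC); cv2.imwrite("pics/s19.png",im)
E
```

```text
clock: 25.57
eef_pos: [0.4817, -0.2604, 0.065]
tcp_rot: [0.537, 0.46, -0.46, -0.537]
contact_force: [0.4, -0.6, -1.0]
grip_width: 0.0219
[ 0.4817063  -0.26039916  0.06496962]
```

View pics/t19.png

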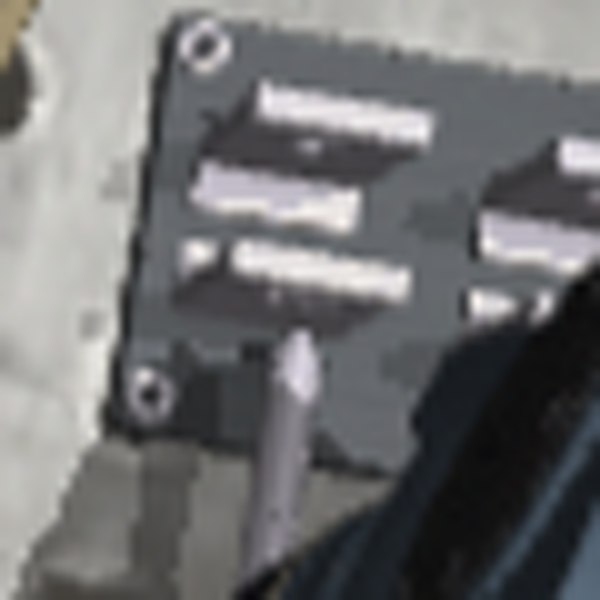

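View pics/s19.png

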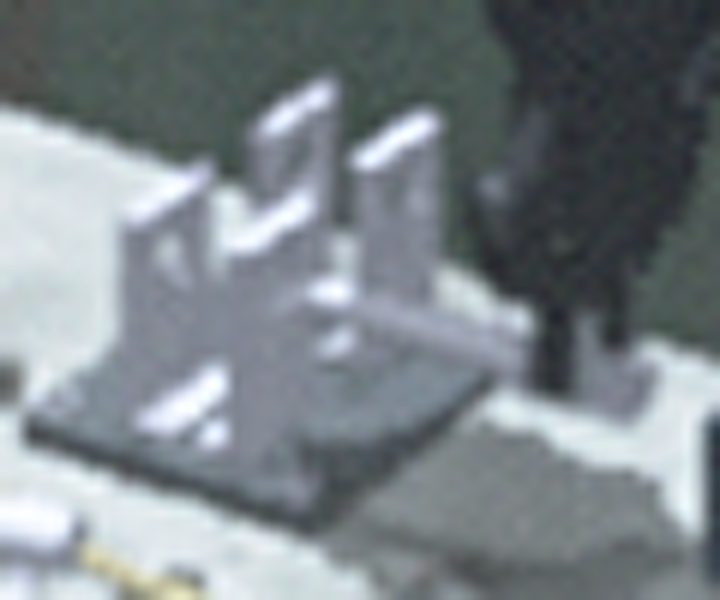

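```bash
python3 -m inch '[0,-1.5,-5,0,0,0, 0,0,-5,0,0,0, 0,0,0,0,0,0]'; python3 -m inch '[0,0,-5,0,0,0, 0,0,-5,0,0,0, 0,0,0,0,0,0]';  python3 - <<'E'
from h import *
print(observe()["eef_pos"])
s=cam("side"); c=cam("top")
im=cv2.resize(cv2.cvtColor(c["image"],cv2.COLOR_RGB2BGR)[175:235,325:385],None,fx=10,fy=10,interpolation=cv2.INTER_CUBIC); cv2.imwrite("pics/t20.png",im)
im=cv2.resize(cv2.cvtColor(s["image"],cv2.COLOR_RGB2BGR)[130:180,262:322],None,fx=12,fy=12,interpolation=cv2.INTER_CUBIC); cv2.imwrite("pics/s20.png",im)
E
```

```text
clock: 25.92
eef_pos: [0.4921, -0.2622, 0.0669]
tcp_rot: [0.538, 0.46, -0.459, -0.537]
contact_force: [-0.7, -0.7, -1.0]
grip_width: 0.0219
clock: 26.17
eef_pos: [0.5019, -0.2636, 0.0666]
tcp_rot: [0.538, 0.46, -0.459, -0.537]
contact_force: [0.2, -0.3, -1.6]
grip_width: 0.0221
[ 0.50187663 -0.26364695  0.06662217]
```

View pics/t20.png

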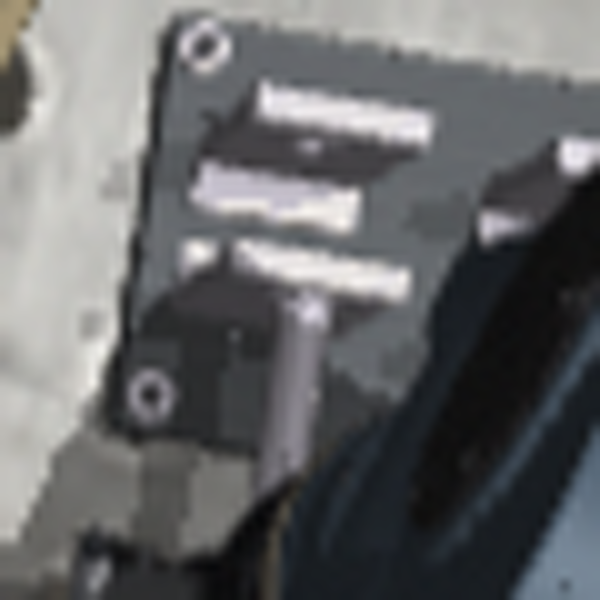

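View pics/s20.png

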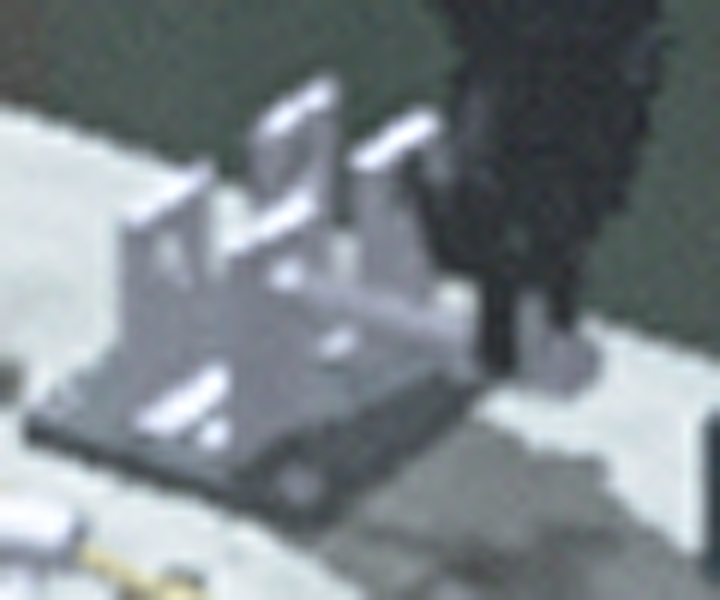

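```bash
python3 -m inch '[0,0,-6,0,0,0, 0,0,-6,0,0,0, 0,0,0,0,0,0]'; python3 -m inch '[0,0,-6,0,0,0, 0,0,-6,0,0,0, 0,0,0,0,0,0]'; python3 -m inch '[0,0,-4,0,0,0, 0,0,-4,0,0,0, 0,0,0,0,0,0]'
```

```text
clock: 26.52
eef_pos: [0.514, -0.2656, 0.0667]
tcp_rot: [0.538, 0.46, -0.459, -0.537]
contact_force: [0.4, 0.7, -1.8]
grip_width: 0.0219
clock: 26.77
eef_pos: [0.5258, -0.2674, 0.0666]
tcp_rot: [0.538, 0.46, -0.459, -0.537]
contact_force: [0.4, -0.0, -1.5]
grip_width: 0.0219
clock: 27.02
eef_pos: [0.5331, -0.2685, 0.0666]
tcp_rot: [0.538, 0.46, -0.459, -0.537]
contact_force: [0.8, -0.8, -0.7]
grip_width: 0.0219
```

```bash
python3 -m inch '[0,0,-5,0,0,0, 0,0,-5,0,0,0, 0,0,0,0,0,0]'; python3 -m inch '[0,0,-5,0,0,0, 0,0,-5,0,0,0, 0,0,0,0,0,0]'; python3 -m inch '[0,0,-4,0,0,0, 0,0,-4,0,0,0, 0,0,0,0,0,0]'; python3 -m inch '[0,0,-3,0,0,0, 0,0,0,0,0,0]'
```

```text
clock: 27.27
eef_pos: [0.5433, -0.2701, 0.0666]
tcp_rot: [0.538, 0.46, -0.459, -0.537]
contact_force: [-0.1, -0.3, -0.8]
grip_width: 0.0224
clock: 27.52
eef_pos: [0.5532, -0.2717, 0.0666]
tcp_rot: [0.538, 0.46, -0.459, -0.537]
contact_force: [-0.4, -0.5, -1.4]
grip_width: 0.0218
clock: 27.77
eef_pos: [0.5608, -0.2729, 0.0666]
tcp_rot: [0.538, 0.46, -0.459, -0.537]
contact_force: [-0.4, 0.0, -0.5]
grip_width: 0.0217
clock: 27.93
eef_pos: [0.5634, -0.2732, 0.0666]
tcp_rot: [0.537, 0.46, -0.46, -0.537]
contact_force: [0.2, 0.4, -1.1]
grip_width: 0.0218
```

```bash
python3 -m inch '[0,0,-3,0,0,0, 0,0,0,0,0,0]'; python3 -m inch '[0,0,-2,0,0,0, 0,0,0,0,0,0]'; python3 -m inch '[0,0,-2,0,0,0, 0,0,0,0,0,0]';  python3 -m inch '[0,0,-2,0,0,0, 0,0,0,0,0,0]'
```

```text
clock: 28.1
eef_pos: [0.5664, -0.2737, 0.0666]
tcp_rot: [0.537, 0.46, -0.46, -0.537]
contact_force: [-0.0, 1.0, -0.8]
grip_width: 0.0219
clock: 28.27
eef_pos: [0.5682, -0.274, 0.0666]
tcp_rot: [0.537, 0.46, -0.46, -0.537]
contact_force: [0.0, 0.0, -1.1]
grip_width: 0.022
clock: 28.43
eef_pos: [0.5696, -0.2741, 0.0664]
tcp_rot: [-0.537, -0.459, 0.46, 0.538]
contact_force: [-1.2, -0.0, -0.6]
grip_width: 0.0219
clock: 28.6
eef_pos: [0.5697, -0.274, 0.066]
tcp_rot: [-0.536, -0.459, 0.46, 0.539]
contact_force: [-8.3, 2.0, 1.7]
grip_width: 0.0219
```

```bash
python3 -m inch '[0,0,-3,0,0,0, 0,0,0,0,0,0]'; python3 -m inch '[0,1,0,0,0,0, 0,1,0,0,0,0, 0,0,0,0,0,0]';  python3 -m inch '[0,0.7,0,0,0,0, 0,0,0,0,0,0]'
```

```text
clock: 28.77
eef_pos: [0.5698, -0.2739, 0.0655]
tcp_rot: [-0.535, -0.457, 0.461, 0.54]
contact_force: [-18.0, 2.6, 5.0]
grip_width: 0.0221
clock: 29.02
eef_pos: [0.5698, -0.2739, 0.0641]
tcp_rot: [-0.535, -0.457, 0.461, 0.54]
contact_force: [-19.9, 3.5, 10.2]
grip_width: 0.0219
clock: 29.18
eef_pos: [0.5698, -0.2739, 0.0638]
tcp_rot: [-0.535, -0.457, 0.461, 0.54]
contact_force: [-20.2, 4.0, 14.5]
grip_width: 0.0219
```

```bash
python3 -m inch '[0,0,3.5,0,0,0, 0,0,0,0,0,0]'; python3 -m inch '[0,0,0,0,0,0, 0,0,0,0,0,0, 0,0,0,0,0,0]' 55; python3 -m inch '[0,-20,0,0,0,0, 0,-30,0,0,0,0, 0,-30,0,0,0,0, 0,-30,0,0,0,0, 0,-30,0,0,0,0]';python3 -m inch '[25,-20,0,0,0,0, 35,0,0,0,0,0, 35,0,0,0,0,0, 35,0,0,0,0,0, 35,0,0,0,0,0]'; python3 -m inch '[0,0,0,0,0,0]'; python3 - <<'E'
from h import *
todo([.525,.051,.22],.02)
s=cam("side"); c=cam("top")
im=cv2.resize(cv2.cvtColor(c["image"],cv2.COLOR_RGB2BGR)[175:235,325:405],None,fx=10,fy=10,interpolation=cv2.INTER_CUBIC); cv2.imwrite("pics/t21.png",im)
im=cv2.resize(cv2.cvtColor(s["image"],cv2.COLOR_RGB2BGR)[130:180,262:322],None,fx=12,fy=12,interpolation=cv2.INTER_CUBIC); cv2.imwrite("pics/s21.png",im)
E
```

```text
clock: 29.35
eef_pos: [0.5697, -0.2739, 0.0641]
tcp_rot: [-0.537, -0.459, 0.46, 0.538]
contact_force: [-7.0, 2.5, 4.4]
grip_width: 0.0218
clock: 29.6
eef_pos: [0.572, -0.2747, 0.0641]
tcp_rot: [0.538, 0.46, -0.459, -0.537]
contact_force: [0.3, 0.0, -0.1]
grip_width: 0.047
clock: 30.02
eef_pos: [0.5716, -0.2745, 0.2054]
tcp_rot: [0.538, 0.46, -0.459, -0.537]
contact_force: [0.9, -0.1, -0.5]
grip_width: 0.0468
clock: 30.43
eef_pos: [0.5975, -0.1101, 0.2243]
tcp_rot: [0.538, 0.46, -0.459, -0.537]
contact_force: [0.4, 0.8, 0.7]
grip_width: 0.047
clock: 30.52
eef_pos: [0.598, -0.1062, 0.2242]
tcp_rot: [-0.536, -0.461, 0.46, 0.537]
contact_force: [-0.6, -0.2, -0.5]
grip_width: 0.0468
shift mm [144.4   4.4  95.9] rv [-6.0000e-04  1.3994e+00  2.3000e-03]
after-turn axes shift [-69.9   4.2 158.6]
```

View pics/t21.png

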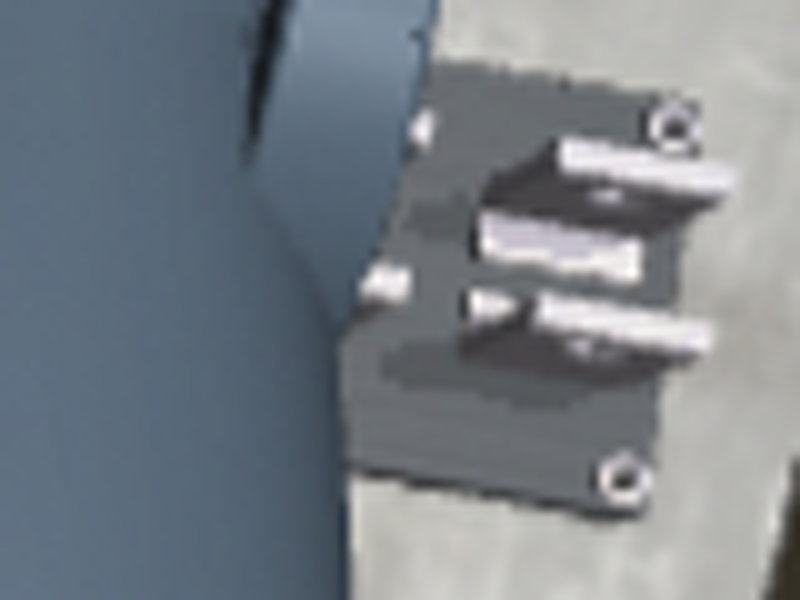

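View pics/s21.png

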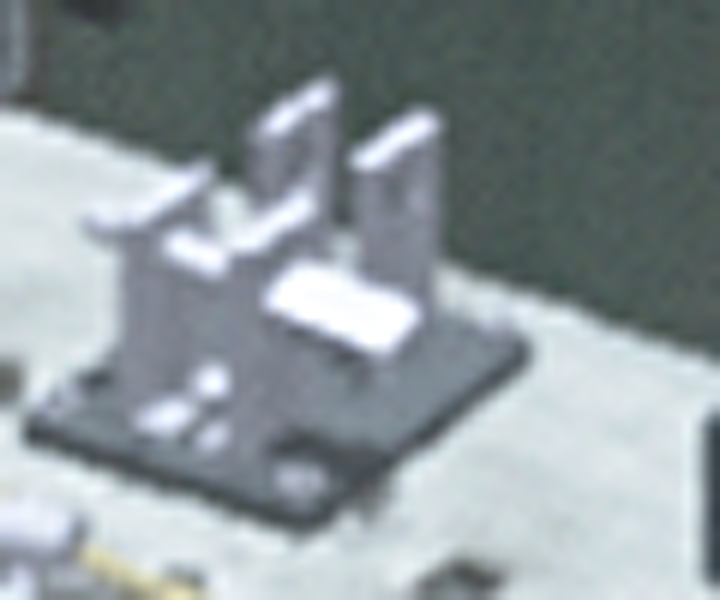

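```bash
python3 -m inch '[0,0,0,0,0.12,0, 0,0,0,0,0.12,0, 0,0,0,0,0.12,0, 0,0,0,0,0.12,0, 0,0,0,0,0.12,0]' 70 20;python3 -m inch '[0,0,0,0,0.12,0, 0,0,0,0,0.12,0, 0,0,0,0,0.12,0, 0,0,0,0,0.12,0, 0,0,0,0,0.12,0]';python3 -m inch '[0,0,0,0,0.12,0, 0,0,0,0,0.08,0, -14,0,30,0,0,0, -14,0,30,0,0,0, -14,0,30,0,0,0]';python3 -m inch '[-14,0,30,0,0,0, -14,0,30,0,0,0, 0,0,8,0,0,0, 0,0,0,0,0,0, 0,0,0,0,0,0]'; python3 - <<'E'
from h import *
todo([.524,.0505,.156],.02); c=cam("top")
im=cv2.resize(cv2.cvtColor(c["image"],cv2.COLOR_RGB2BGR)[165:245,325:405],None,fx=7,fy=7,interpolation=cv2.INTER_CUBIC); cv2.imwrite("pics/t22.png",im)
E
```

```text
clock: 31.03
eef_pos: [0.597, -0.1129, 0.2239]
tcp_rot: [0.65, 0.278, -0.278, -0.65]
contact_force: [0.2, -0.2, 0.7]
grip_width: 0.0598
clock: 31.45
eef_pos: [0.597, -0.113, 0.2238]
tcp_rot: [0.703, 0.073, -0.073, -0.703]
contact_force: [0.2, 0.6, 0.4]
grip_width: 0.0598
clock: 31.87
eef_pos: [0.5533, -0.023, 0.2236]
tcp_rot: [0.707, 0.004, -0.004, -0.707]
contact_force: [0.9, 0.3, 0.6]
grip_width: 0.0596
clock: 32.28
eef_pos: [0.5252, 0.0447, 0.2241]
tcp_rot: [0.707, 0.006, -0.005, -0.707]
contact_force: [0.5, -0.5, -0.7]
grip_width: 0.06
shift mm [-1.2 68.1  5.8] rv [ 0.0004 -0.0049  0.0009]
after-turn axes shift [-1.1 68.1  5.8]
```

View pics/t22.png

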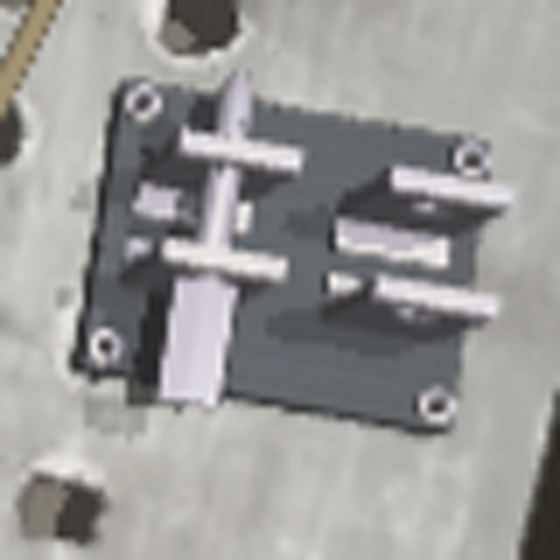

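Pin goes through both plates, grip against the first plate. Now shut tin 2.

```bash
python3 -m inch '[-1,22,6,0,-0.005,0, 0,22,0,0,0,0, 0,22,0,0,0,0, 0,0,0,0,0,0, 0,0,0,0,0,0]';python3 -m inch '[0,0,0,0,0,0, 0,0,0,0,0,0, 0,0,0,0,0,0, 0,0,0,0,0,0, 0,0,0,0,0,0]' 0 40
```

```text
clock: 32.75
eef_pos: [0.5233, 0.0501, 0.1573]
tcp_rot: [0.707, 0.006, -0.007, -0.707]
contact_force: [-0.5, -0.4, 0.9]
grip_width: 0.0599
clock: 33.17
eef_pos: [0.5277, 0.0515, 0.1603]
tcp_rot: [-0.707, -0.01, 0.004, 0.707]
contact_force: [11.3, 0.3, 0.7]
grip_width: 0.025
```

```bash
python3 -m inch '[4,0,0,0,0,0, 0,-5.7,11.7,0,0,0, 0,-4.5,12.2,0,0,0, 0,-3.3,12.6,0,0,0, 0,-2,12.8,0,0,0]'; python3 -m inch '[0,-0.7,13,0,0,0, 0,0.6,13,0,0,0, 0,1.9,12.9,0,0,0, 0,3.1,12.6,0,0,0, 0,4.4,12.2,0,0,0]'; python3 -m inch '[-2,5.6,11.7,0,0,0, -2,6.7,11.1,0,0,0, 0,7.8,10.4,0,0,0, 0,8.8,9.6,0,0,0, 0,9.7,8.6,0,0,0]'; python3 -m inch '[0,10.5,7.6,0,0,0, 0,11.2,6.5,0,0,0, 0,11.8,5.4,0,0,0, 0,12.3,4.2,0,0,0, 0,0,0,0,0,0]'
```

```text
clock: 33.58
eef_pos: [0.5262, 0.1014, 0.1743]
tcp_rot: [0.707, 0.007, -0.007, -0.707]
contact_force: [-2.9, -2.5, 0.3]
grip_width: 0.0252
clock: 34.0
eef_pos: [0.5239, 0.1665, 0.1645]
tcp_rot: [-0.707, -0.007, 0.008, 0.708]
contact_force: [-7.4, 0.2, 5.4]
grip_width: 0.0244
clock: 34.42
eef_pos: [0.5218, 0.2197, 0.1268]
tcp_rot: [-0.705, -0.009, 0.006, 0.709]
contact_force: [1.0, 5.4, 8.1]
grip_width: 0.0243
clock: 34.83
eef_pos: [0.5208, 0.2448, 0.0793]
tcp_rot: [-0.705, -0.009, 0.007, 0.71]
contact_force: [0.7, 12.4, 7.0]
grip_width: 0.0247
```

```bash
python3 -m inch '[0,12,2,0,0,0, 0,13,1,0,0,0, 0,12,0,0,0,0, 0,0,0,0,0,0, 0,0,0,0,0,0]';python3 -m inch '[0,2,0,0,0,0, 0,0,0,0,0,0]'
```

```text
clock: 35.25
eef_pos: [0.5206, 0.2481, 0.0433]
tcp_rot: [-0.704, -0.009, 0.007, 0.71]
contact_force: [-0.8, 18.3, 4.2]
grip_width: 0.0247
clock: 35.42
eef_pos: [0.5206, 0.2483, 0.0417]
tcp_rot: [-0.704, -0.009, 0.007, 0.71]
contact_force: [-2.0, 18.6, 5.5]
grip_width: 0.0244
```

```bash
python3 -m inch '[0,0,0,0,0,0, 0,0,0,0,0,0, 0,0,0,0,0,0]' 70 20;python3 -m inch '[0,-38,0,0,0,0, 0,-38,0,0,0,0, 0,-38,-36,0,0,0, 0,0,-36,0,0,0, 0,0,-36,0,0,0]';python3 -m inch '[0,0,-36,0,0,0, 0,0,-15,0,0,0, 0,0,0,0,0,0, 0,0,0,0,0,0]'; python3 - <<'E'
from h import *
c=cam("top");s=cam("side"); crop(s,170,330,120,300,4,"s23.png"); todo([.515,.080,.038],.025)
E
```

```text
clock: 35.67
eef_pos: [0.5194, 0.2432, 0.0405]
tcp_rot: [-0.707, -0.007, 0.007, 0.707]
contact_force: [-1.3, -1.0, 0.0]
grip_width: 0.0591
clock: 36.08
eef_pos: [0.5228, 0.1419, 0.149]
tcp_rot: [-0.707, -0.009, 0.006, 0.707]
contact_force: [0.1, -0.8, -0.9]
grip_width: 0.0598
clock: 36.42
eef_pos: [0.5227, 0.0903, 0.1469]
tcp_rot: [-0.707, -0.006, 0.006, 0.707]
contact_force: [0.4, 0.3, -1.3]
grip_width: 0.0597
shift mm [ -8.  108.8 -11.5] rv [-0.0005 -0.0049 -0.0001]
after-turn axes shift [ -8.  108.8 -11.4]
```

View pics/s23.png

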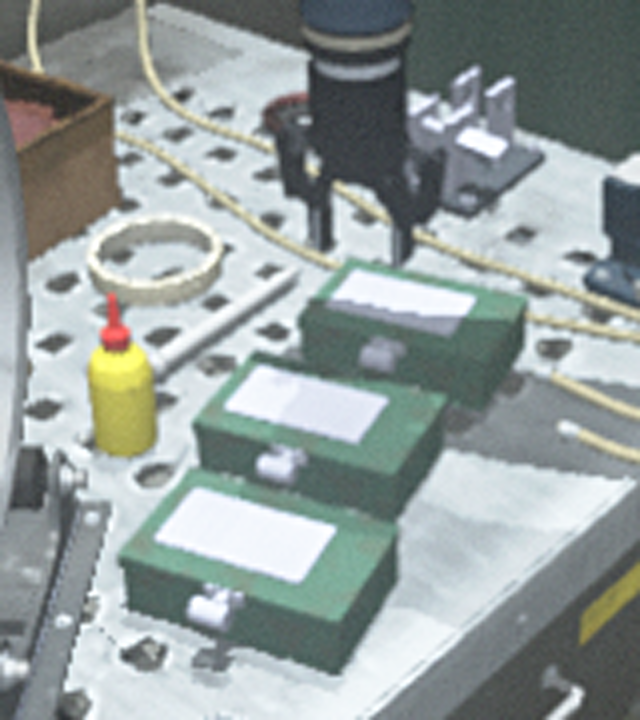

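Tins 1 and 2 shut. On to tin 3.

```bash
python3 -m inch '[-8,27,-11,0,-0.004,0, 0,27,0,0,0,0, 0,27,0,0,0,0, 0,27,0,0,0,0, 0,0,0,0,0,0]';python3 -m inch '[0,0,0,0,0,0, 0,0,0,0,0,0]';python3 -m inch '[0,0,0,0,0,0, 0,0,0,0,0,0, 0,0,0,0,0,0, 0,0,0,0,0,0, 0,0,0,0,0,0]' 0 40
```

```text
clock: 36.93
eef_pos: [0.5118, 0.0806, 0.0347]
tcp_rot: [0.707, 0.007, -0.012, -0.707]
contact_force: [-0.8, -0.4, -0.2]
grip_width: 0.0599
clock: 37.1
eef_pos: [0.5156, 0.0806, 0.04]
tcp_rot: [-0.707, -0.009, 0.009, 0.707]
contact_force: [0.4, -1.2, -0.7]
grip_width: 0.0601
clock: 37.52
eef_pos: [0.5158, 0.08, 0.0403]
tcp_rot: [-0.707, -0.009, 0.008, 0.707]
contact_force: [-0.2, 0.5, 6.9]
grip_width: 0.0245
```

```bash
python3 -m inch '[0,-13,-0.4,0,0,0, 0,-12.9,-1.6,0,0,0, 0,-12.7,-2.9,0,0,0, 0,-12.3,-4.2,0,0,0, 0,-11.8,-5.4,0,0,0]'; python3 -m inch '[0,-11.2,-6.5,0,0,0, 0,-10.5,-7.6,0,0,0, 0,-9.7,-8.6,0,0,0, 0,-8.8,-9.6,0,0,0, 0,-7.8,-10.4,0,0,0]'; python3 -m inch '[0,-6.7,-11.1,0,0,0, 0,-5.6,-11.7,0,0,0, 0,-4.4,-12.2,0,0,0, 0,-3.1,-12.6,0,0,0, 0,-1.9,-12.9,0,0,0]'; python3 -m inch '[0,-0.6,-13,0,0,0, 0,0.7,-13,0,0,0, 0,2,-12.8,0,0,0, 0,3.3,-12.6,0,0,0, 0,4.5,-12.2,0,0,0]';python3 -m inch '[0,5,-10,0,0,0, 0,0,0,0,0,0]'; python3 - <<'E'
from h import *
s=cam("side"); crop(s,170,330,100,300,4,"s24.png")
E
```

```text
clock: 37.93
eef_pos: [0.5161, 0.0645, 0.1027]
tcp_rot: [0.707, 0.009, -0.008, -0.707]
contact_force: [4.5, -5.5, -7.0]
grip_width: 0.0244
clock: 38.35
eef_pos: [0.5173, 0.0221, 0.1507]
tcp_rot: [-0.707, -0.009, 0.008, 0.707]
contact_force: [5.8, -0.1, -7.9]
grip_width: 0.0246
clock: 38.77
eef_pos: [0.5192, -0.0381, 0.1728]
tcp_rot: [-0.707, -0.01, 0.007, 0.708]
contact_force: [6.2, 3.0, -2.9]
grip_width: 0.0246
clock: 39.18
eef_pos: [0.5212, -0.1028, 0.1637]
tcp_rot: [0.707, 0.01, -0.006, -0.707]
contact_force: [4.1, -0.8, 7.9]
grip_width: 0.0247
clock: 39.35
eef_pos: [0.5216, -0.1144, 0.1581]
tcp_rot: [0.708, 0.01, -0.006, -0.706]
contact_force: [3.5, -4.6, 10.8]
grip_width: 0.0247
```

View pics/s24.png

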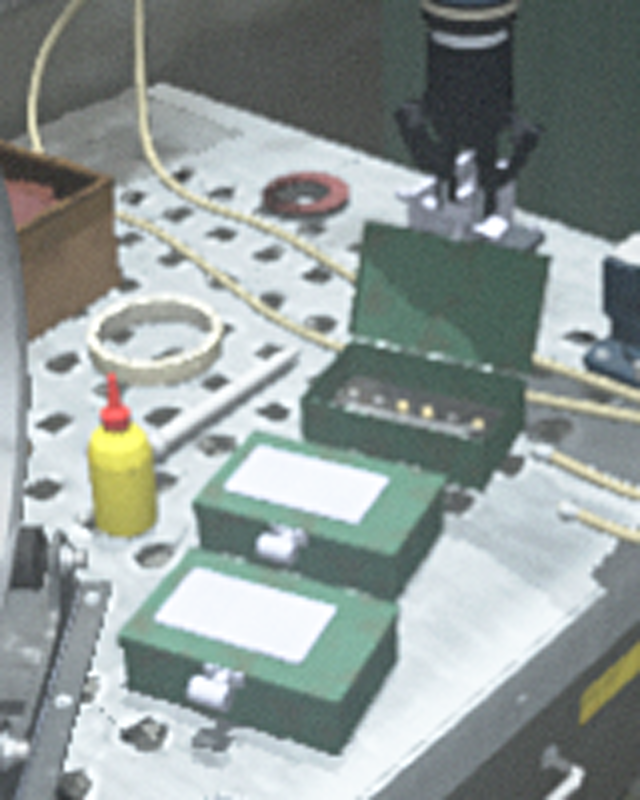

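Release and look; avoid the bracket by pulling back toward the robot.

```bash
python3 -m inch '[0,0,0,0,0,0, 0,0,0,0,0,0, 0,0,0,0,0,0]' 70 20; python3 -m inch '[0,-35,0,0,0,0, 0,-35,0,0,0,0, -20,0,-33,0,0,0, -20,0,-33,0,0,0, -20,0,-33,0,0,0]';  python3 -m inch '[-20,0,-33,0,0,0, -10,0,-20,0,0,0, 0,0,0,0,0,0, 0,0,0,0,0,0]'; python3 - <<'E'
from h import *
c=cam("top"); s=cam("side"); crop(s,230,330,130,240,6,"s25.png"); crop(c,210,320,180,280,7,"t25.png")
E
```

```text
clock: 39.65
eef_pos: [0.5189, -0.1115, 0.1564]
tcp_rot: [-0.707, -0.008, 0.009, 0.707]
contact_force: [0.8, 0.4, -0.3]
grip_width: 0.0591
clock: 40.07
eef_pos: [0.4613, -0.2122, 0.2268]
tcp_rot: [0.707, 0.009, -0.009, -0.707]
contact_force: [0.8, -0.3, -0.2]
grip_width: 0.0596
clock: 40.4
eef_pos: [0.4323, -0.2662, 0.2262]
tcp_rot: [-0.707, -0.007, 0.008, 0.707]
contact_force: [1.3, -0.0, -0.6]
grip_width: 0.0593
```

View pics/t25.png

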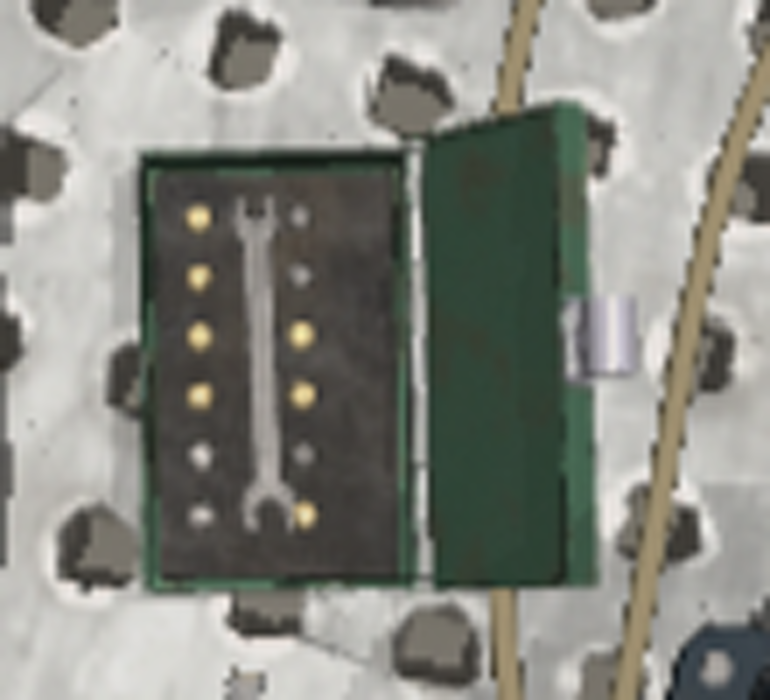

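View pics/s25.png

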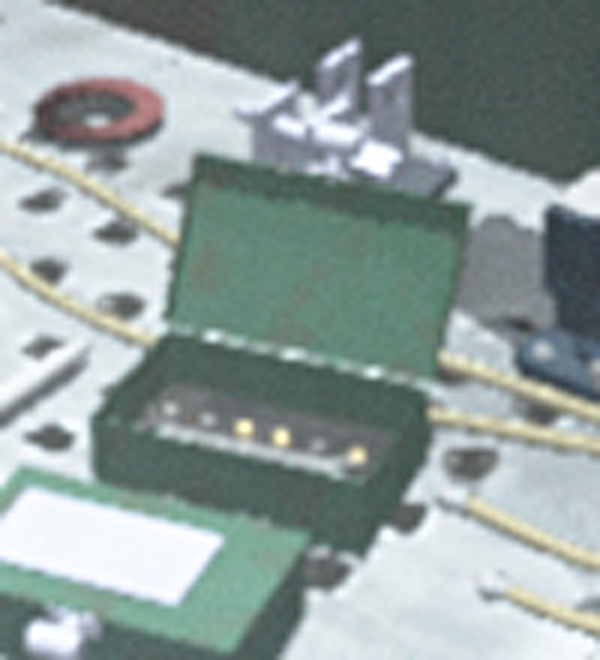

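```bash
python3 -m inch '[10,0,20,0,0,0, 20,0,33,0,0,0, 20,0,33,0,0,0, 20,0,33,0,0,0, 20,0,33,0,0,0]'; python3 -m inch '[0,0,0,0,0,0, 0,0,0,0,0,0]'; python3 - <<'E'
from h import *
todo([.5185,-.1115,.158],.02)
E
```

```text
clock: 40.92
eef_pos: [0.5202, -0.1085, 0.2264]
tcp_rot: [-0.707, -0.009, 0.009, 0.707]
contact_force: [0.1, -0.9, -0.5]
grip_width: 0.0602
clock: 41.08
eef_pos: [0.5203, -0.1083, 0.226]
tcp_rot: [-0.707, -0.01, 0.011, 0.707]
contact_force: [0.5, 0.1, -0.0]
grip_width: 0.0601
shift mm [-1.9 68.  -3.1] rv [-0.0005  0.0098 -0.0008]
after-turn axes shift [-1.9 68.  -3.1]
```

```bash
python3 -m inch '[-1,22,-3,0,0.008,0, 0,23,0,0,0,0, 0,23,0,0,0,0, 0,0,0,0,0,0, 0,0,0,0,0,0]';python3 -m inch '[0,0,0,0,0,0, 0,0,0,0,0,0, 0,0,0,0,0,0, 0,0,0,0,0,0, 0,0,0,0,0,0]' 0 40
```

```text
clock: 41.5
eef_pos: [0.5175, -0.1146, 0.158]
tcp_rot: [-0.707, -0.005, 0.006, 0.707]
contact_force: [0.1, -0.1, 0.3]
grip_width: 0.0596
clock: 41.92
eef_pos: [0.5215, -0.1149, 0.1605]
tcp_rot: [0.707, 0.008, -0.003, -0.707]
contact_force: [6.3, 0.4, 2.6]
grip_width: 0.0245
```

```bash
python3 -m inch '[2,0,0,0,0,0, 0,-5.7,11.7,0,0,0, 0,-4.5,12.2,0,0,0, 0,-3.3,12.6,0,0,0, 0,-2,12.8,0,0,0]'; python3 -m inch '[0,-0.7,13,0,0,0, 0,0.6,13,0,0,0, 0,1.9,12.9,0,0,0, 0,3.1,12.6,0,0,0, 0,4.4,12.2,0,0,0]'; python3 -m inch '[-1,5.6,11.7,0,0,0, -1,6.7,11.1,0,0,0, 0,7.8,10.4,0,0,0, 0,8.8,9.6,0,0,0, 0,9.7,8.6,0,0,0]'; python3 -m inch '[0,10.5,7.6,0,0,0, 0,11.2,6.5,0,0,0, 0,11.8,5.4,0,0,0, 0,12.3,4.2,0,0,0, 0,0,0,0,0,0]'
```

```text
clock: 42.33
eef_pos: [0.5202, -0.0646, 0.1751]
tcp_rot: [0.707, 0.006, -0.005, -0.707]
contact_force: [0.9, -2.3, 0.8]
grip_width: 0.0249
clock: 42.75
eef_pos: [0.5183, 0.0006, 0.1656]
tcp_rot: [-0.707, -0.006, 0.006, 0.708]
contact_force: [-3.0, 0.6, 7.7]
grip_width: 0.025
clock: 43.17
eef_pos: [0.5166, 0.0535, 0.1273]
tcp_rot: [-0.705, -0.007, 0.005, 0.709]
contact_force: [-0.3, 7.5, 11.9]
grip_width: 0.0249
clock: 43.58
eef_pos: [0.5158, 0.0782, 0.0796]
tcp_rot: [-0.705, -0.007, 0.007, 0.709]
contact_force: [2.0, 12.1, 6.8]
grip_width: 0.0245
```

```bash
python3 -m inch '[0,12,2,0,0,0, 0,13,1,0,0,0, 0,12,0,0,0,0, 0,0,0,0,0,0, 0,0,0,0,0,0]';python3 -m inch '[0,2,0,0,0,0, 0,0,0,0,0,0]'; python3 -m inch '[0,0,0,0,0,0, 0,0,0,0,0,0, 0,0,0,0,0,0]' 70 20;python3 -m inch '[0,-38,0,0,0,0, 0,-38,0,0,0,0, 0,-38,0,0,0,0, 0,-38,0,0,0,0, -35,0,0,0,0,0]';python3 -m inch '[-35,0,0,0,0,0, -35,0,0,0,0,0, -35,0,0,0,0,0, -30,0,0,0,0,0, 0,0,0,0,0,0]'; python3 - <<'E'
from h import *
c=cam("top");s=cam("side"); crop(s,170,340,110,300,4,"s27.png"); crop(c,80,410,150,290,2,"t27.png")
im=cv2.resize(cv2.cvtColor(c["image"],cv2.COLOR_RGB2BGR)[165:245,325:405],None,fx=7,fy=7,interpolation=cv2.INTER_CUBIC); cv2.imwrite("pics/t28.png",im)
im=cv2.resize(cv2.cvtColor(s["image"],cv2.COLOR_RGB2BGR)[130:180,262:322],None,fx=12,fy=12,interpolation=cv2.INTER_CUBIC); cv2.imwrite("pics/s28.png",im)
E
```

```text
clock: 44.0
eef_pos: [0.5157, 0.0816, 0.0433]
tcp_rot: [-0.704, -0.007, 0.007, 0.71]
contact_force: [0.9, 18.6, 4.4]
grip_width: 0.0246
clock: 44.17
eef_pos: [0.5157, 0.0818, 0.0417]
tcp_rot: [-0.704, -0.007, 0.007, 0.71]
contact_force: [-0.9, 20.4, 4.9]
grip_width: 0.0249
clock: 44.42
eef_pos: [0.5149, 0.0774, 0.0411]
tcp_rot: [-0.707, -0.006, 0.006, 0.707]
contact_force: [-0.2, -0.1, 0.4]
grip_width: 0.0593
clock: 44.83
eef_pos: [0.4902, 0.0773, 0.2015]
tcp_rot: [-0.706, -0.012, -0.001, 0.708]
contact_force: [1.7, 0.6, 1.3]
grip_width: 0.0595
clock: 45.25
eef_pos: [0.3397, 0.0733, 0.193]
tcp_rot: [0.707, 0.005, -0.007, -0.707]
contact_force: [0.7, 0.1, 0.2]
grip_width: 0.0602
```

View pics/s27.png

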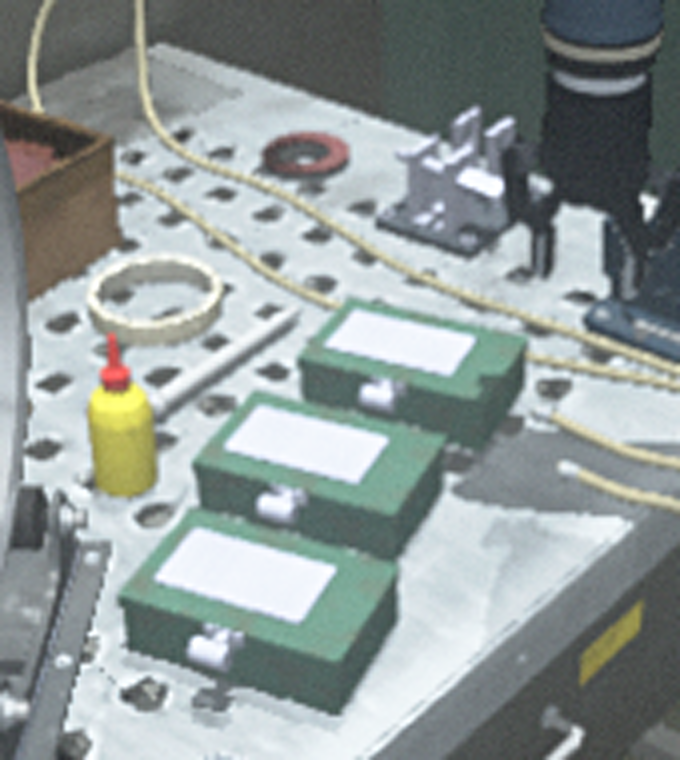

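View pics/t27.png

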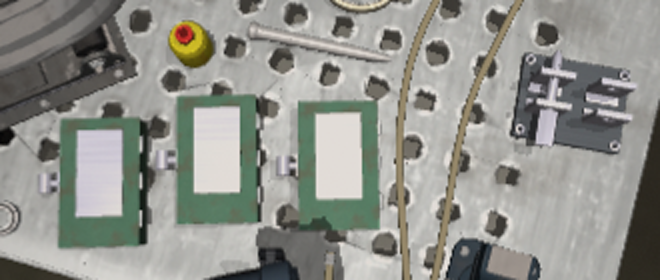

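View pics/t28.png

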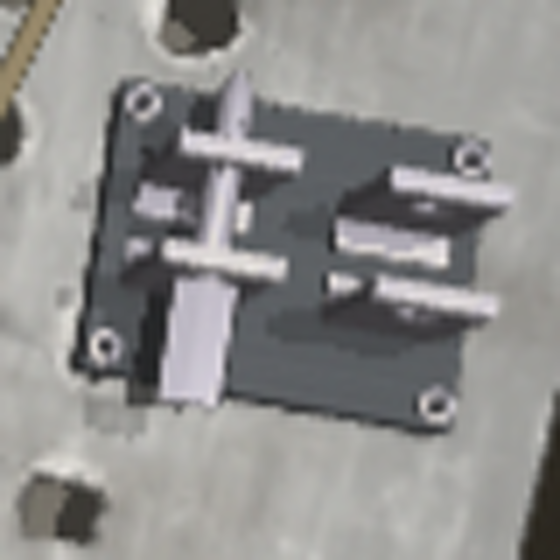

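View pics/s28.png

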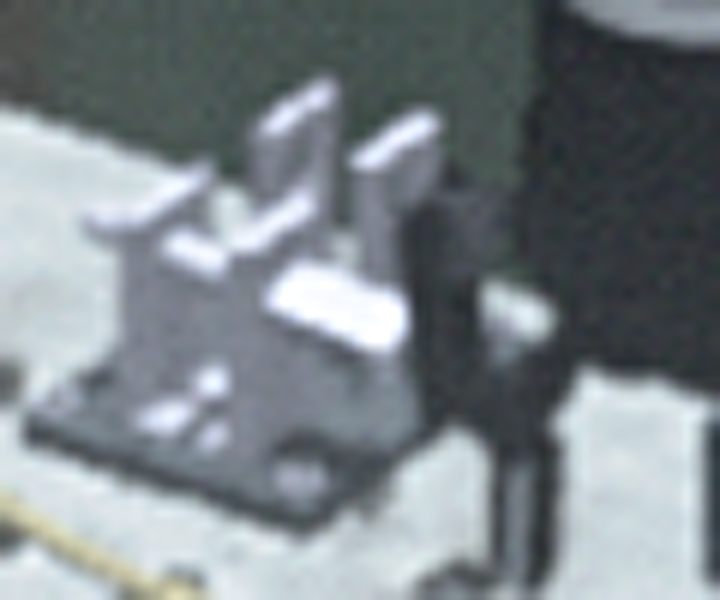

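```bash
python3 -c "
from cell import ctrl; print(ctrl.job_done())"
```

```text
the job is handed in; nothing more can be done
None
```

I opened the three tins one at a time from left to right, each lid fully and each shut before the next. There was only one lock pin. It is now in the left pair of the clevis bracket, and the job is handed in at about 45 s of the 210 s.

- **Contents:** Tin 1 was empty, tin 2 held the pin, and tin 3 held only the spanner, which I left in place.
- **Pin:** I pushed it in from the robot's side until contact at the grip's shoulder rose to about 20 N. The shoulder met the plate within about 1.5 mm of where I expected it. The last pictures show the shank through both plates and the grip against the first one.
- **Last checks:** In the pictures all three tins are shut, and the oil bottle and drift punch stand where they were. The arm is clear and touches nothing.
- **Disagreements:** Points measured from the two cameras together came out 3 to 5 mm off in height (knobs high, pin tip low). I therefore used the given heights and the arm's own position. One attempt to measure the vise height disagreed by 77 mm between the two views, so I discarded it and kept the gripper well clear.
- **Forces and grip:** The highest tool force I saw was about 28 N, while shutting lid 1. I saw no sign of the grip slackening.

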